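Close up the dosing counter of a self-service laundry

TASK

Close up the dosing counter: first run one finger along the switch box so that all four levers go over to off in a single pass, without lifting away before the last is off. Then put every measuring cup that is out on the counter into the drain tray, one to a pocket, standing rim down. Last, slide the rubber wedge nose first under the free end of the loaded tray and push until it jams tight with the tray raised to its stop, so that the cups drain; let go of everything and leave the other things on the counter where they are.

Things in the scene. Friction and masses are not known exactly. Their poses are not given: they have to be found in the camera images.
- bank: white switch box, 70 x 270 x 50 mm, fixed; origin at the centre of its underside, y along its row of four black levers, hinged on its top at x 0, y -93, -31, 31, 93 mm. On, they lean 23 degrees to -y, ends topping out 40 mm above the box (43 mm upright, 24 mm fully over to +y). A fingertip run 30 to 36 mm above the box's top from its -y end to past its +y end pushes all over to off, 1 N each.
- tray (a joint): hinge angle of the drain tray (rad): 0 flat, 0.035 raised to its stop with the free end 12 mm up. It falls back by its own weight unless held up.
- rack: drain rack, fixed steel frame with an aluminium tray 84 x 340 mm, 0.5 kg, hinged at its +y end; origin on the counter under the tray's middle, y along the tray to the hinge. The tray's floor is 28 mm above the counter, with four square pockets in a row, 58 mm wide inside, walls 4 mm thick and 7 mm high. The free (-y) end can be raised.
- gap (a point): point on the counter under the round bar along the underside of the tray's free end; axes as the rack's (+y goes in under the tray). The bar's lowest line is 10 mm above the counter with the tray flat, 22 mm at its stop. The gap is 68 mm wide in x, between two feet whose ends stand 3 mm out towards -y.
- wedge: dark rubber wedge, 44 wide (x), 120 long (y), 4 mm high at the nose (+y end) rising evenly to 36 mm at the thick -y end; 120 g; origin at the middle of its underside. Under the bar it touches when 22 mm in and has the tray at its stop when about 67 mm in; it then stays by friction. Raising the tray takes 4 to 12 N of push, then the force climbs steeply.
- switch1 (a joint): lever 1 counted from the switch box's -y end: 0 = fully on (leaning to -y), 0.4 upright, off when well over to +y (fully 1.45); stays where it is left
- switch2 (a joint): lever 2 counted from the switch box's -y end: 0 = fully on (leaning to -y), 0.4 upright, off when well over to +y (fully 1.45); stays where it is left
- switch3 (a joint): lever 3 counted from the switch box's -y end: 0 = fully on (leaning to -y), 0.4 upright, off when well over to +y (fully 1.45); stays where it is left
- switch4 (a joint): lever 4 counted from the switch box's -y end: 0 = fully on (leaning to -y), 0.4 upright, off when well over to +y (fully 1.45); stays where it is left
- pocket1 (a point): centre of the floor of pocket 1, counted from the tray's free end (85 mm apart); x and y along the pocket's sides, z up
- pocket2 (a point): centre of the floor of pocket 2, counted from the tray's free end (85 mm apart); x and y along the pocket's sides, z up
- pocket3 (a point): centre of the floor of pocket 3, counted from the tray's free end (85 mm apart); x and y along the pocket's sides, z up
- pocket4 (a point): centre of the floor of pocket 4, counted from the tray's free end (85 mm apart); x and y along the pocket's sides, z up
- cup_a: white square measuring cup, 50 x 50 mm outside, 46 mm deep, walls 3.5 mm, one end open (the rim), one closed with a grey round mark; 50 g. Origin at its middle; +z points to the closed end (rim down: z up, origin 23 mm above its support). Starts lying on a side, open end facing the robot (within 30 degrees), origin 25 mm above the counter. May be absent.
- cup_b: white square measuring cup, 50 x 50 mm outside, 46 mm deep, walls 3.5 mm, one end open (the rim), one closed with a grey round mark; 50 g. Origin at its middle; +z points to the closed end (rim down: z up, origin 23 mm above its support). Starts lying on a side, open end facing the robot (within 30 degrees), origin 25 mm above the counter. May be absent.
- cup_c: white square measuring cup, 50 x 50 mm outside, 46 mm deep, walls 3.5 mm, one end open (the rim), one closed with a grey round mark; 50 g. Origin at its middle; +z points to the closed end (rim down: z up, origin 23 mm above its support). Starts lying on a side, open end facing the robot (within 30 degrees), origin 25 mm above the counter. May be absent.
- cup_d: white square measuring cup, 50 x 50 mm outside, 46 mm deep, walls 3.5 mm, one end open (the rim), one closed with a grey round mark; 50 g. Origin at its middle; +z points to the closed end (rim down: z up, origin 23 mm above its support). It starts standing rim down. May be absent.
- bottle: tall blue bottle, 72 x 200 mm; origin at the centre of its underside; not part of the job, leave it alone
- tin: flat round metal tin, 72 x 26 mm; origin at the centre of its underside; not part of the job, leave it alone
- tokens: stack of brass tokens, 26 x 20 mm; origin at the centre of its underside; not part of the job, leave it alone
- soap: white bar of soap, 85 x 55 x 28 mm, rounded; origin at the centre of its underside; not part of the job, leave it alone
Not all that is in view belongs to the job. Leave any brown or purple look-alike of the cup_b alone. Of the things that look like the wedge, the larger one is meant.

How it is judged:
By the outcome, as a careful person would: the job done as asked, in the order asked, and still so for the second after the job is handed in, with the robot touching nothing.
Of cup_a, cup_b, cup_c, cup_d only 3 to 4 are there at a start; the rules pass over those that are not, and their reading is None.
At some moment in a run one of cup_a, cup_b, cup_c, cup_d, wedge may be knocked a few centimetres aside while the robot is not near it.
It also fails if it takes over 210 s, if anything falls off the work surface, if the arm or the gripper's body presses on something with over 40 N, if the wrist force passes 120 N, or if a joint passes its speed limit or range.

ROBOT

A 6-joint arm with a two-finger parallel gripper is mounted at the origin on the work surface. World frame = base frame: x ahead of the robot, y to its left, z up, the work surface at z = 0. Lengths are in m, angles in rad, forces in N, time in s.
With the tool pointing down it reaches from about 0.375 to 0.9 m from the base axis. Payload 3.1 kg.
Tool frame: the origin (TCP) lies on the centre line of the jaws, within the pads' length; the fingertips stand 25 mm ahead of it and the grasp point (between the pads) lies 6 mm ahead of it (manip.tips_ahead is the distance from the TCP to the fingertips, in m); z points along the fingers, y is the direction in which the jaws open and shut (so a half turn about z gives the same grasp; the last joint's range is limited). The gripper opens to 85 mm and grips with 20 to 120 N. Pads are 22 mm wide; open, the fingers measure 114 mm over their backs; the gripper's body (76 mm by 85 mm) begins 54 mm behind the grasp point. The pads swing forward as they close: fully open they stand 13 mm farther back than shut.
Start: joints at [1.042, 0.527, 1.433, -0, 1.181, -0.178], TCP at [0.215, 0.587, 0.256] pointing down, gripper open.
Joint ranges: [-3.08, 3.08], [-0.75, 2.2], [0.22, 2.44], [-1.43, 4.57], [0, 2.65], [-2.85, 2.85]. Speed limits (rad/s): [2.79, 2.79, 3.14, 3.14, 3.14, 3.14].

INTERFACE

Orientations are given as a unit quaternion [x, y, z, w].
In Python, from station import manip gives the robot as it stands.
- The arm moves only by the tool play_rows, never from a script. Its argument "steps" is a list that holds one entry, the list of rows, each a list of 6 numbers: the shift along the tool's x, y, z in m, then the turn, a rotation vector about the tool's x, y, z in degrees. In form: [[[x, y, z, rx, ry, rz], ...]]. A call has 1 to 10 rows; each row shifts and turns the commanded pose from where the row before left it, along the tool's axes as they then stand; what a row does not reach is not made up. A row lasts 1/8 s, in which the tool goes at most 62.5 mm and 10.7 degrees, less where a joint would pass 70% of its speed; a pose out of reach is approached as far as the arm can. A call is refused whole if a number of a shift passes 0.0625 or a number of a turn 10.7, either way. A call with a gripper value outside its range is refused whole. "fingers" is the opening, from 0 (shut) to 1 (fully open), set as the call begins (left out, the last holds). The fingers move at their own pace and stop on an object; "squeeze" is the grip in N (left out, the last holds). Time passes only in rows, so rows that do not move let the fingers close. It gives the time, the measured TCP pose, the force and the opening at its end, in the units of the state.
- manip.sense(): the state, without advancing time (a new reading comes with each control period).
- manip.snapshot(name): name is "side" or "top" or "wrist"; returns a dict with "img" (400x640x3 uint8, red, green, blue), "K" (3x3 intrinsics, pixels), "world_from_camera" (4x4, takes a point from camera to world coordinates). Camera axes: x right, y down, z forward; pixel columns grow to the right and rows downward; lengths in m; the calibration is good to about 2 mm. A picture is of the moment at which its call begins. There is no depth.
- manip.sign_off(): hands the job in, once; it reports no verdict.
Trained networks look in a picture, given as the dict that the camera call returned (one of the last four; its "shot" number tells which), for a name from the list of things; names that differ only in an ending like _2 or _b are one class to them, and where a whole thing is asked for, a point or a joint stands for the part that bears it (a point fixed in the world has none). Each returns a list of dicts, best first, with "score" (0 to 1); they miss things now and then, are a little off and sometimes report something else, mostly with a low value. They report only what shows in the picture. A call takes as long as a camera call. They do not tell look-alikes from the thing itself.
- manip.regions_of(label, picture): "pixels" (400x640 bool, what is visible of it) and "rect" ([left, top, right, bottom] in pixels, round what is visible of it).
- manip.pinpoint(label, picture): "point" ([column, row] in pixels: a listed point, or the origin of a listed thing).
The state is a dict: "t": time; "q": joint angles; "qd": joint speeds; "tau": joint torques, N m; "tcp_pos": TCP position; "tool_rot": TCP orientation; "force": force on the tool from outside, world axes, zero at the start; "ft_torque": the same for the moment, N m; "finger_gap": opening from 0.0 (shut) to 1.0 (fully open).
Only numpy, scipy, OpenCV 4.12 (cv2) and the standard library are available. Lean on these libraries where they do the work, as an engineer would, in place of code of your own. Each camera call takes 0.05 s, during which the arm holds its last target.

## Working session

There is one attempt and no reset: what is moved stays moved. The work goes in short steps, Python scripts to look and compute and a tool call to move; the robot and the scene stay as the last step left them, time stands still between calls to the robot, and variables do not carry over. Pictures are saved under pics/ and viewed, and the job is handed in when it is done.

Besides the shell and the picture viewer there is one more tool, called as name(argument=value, ...), one argument or row to a line, values as JSON. play_rows: Moves the arm, as the interface text tells. Its arguments: {"type":"object","properties":{"steps":{"type":"array"},"fingers":{"type":"number"},"squeeze":{"type":"number"}},"required":["steps"]}

```bash
ls; mkdir -p pics
python3 - <<'E'
from station import manip
import cv2,json
print(manip.sense())
for n in ["side","top","wrist"]:
    s=manip.snapshot(n)
    cv2.imwrite(f"pics/{n}0.png",s["img"][:,:,::-1])
    print(n,s["K"],s["world_from_camera"])
E
```

```text
pics
{'t': 0.0, 'q': array([ 1.04150505e+00,  5.28449084e-01,  1.43387360e+00, -5.63535779e-06,
        1.18139277e+00, -1.78523048e-01]), 'qd': array([-8.55199072e-04, -1.11692663e-03,  4.10998941e-04,  6.57809257e-04,
       -2.70637252e-05,  1.12528349e-04]), 'tau': array([ 9.21272003e-04, -4.42349052e+01, -1.78030533e+01, -8.31738816e-05,
        8.38110514e-03, -3.12190252e-06]), 'tcp_pos': array([0.21441798, 0.5863814 , 0.25535318]), 'tool_rot': array([ 1.74485217e-01,  9.84659222e-01, -9.96524365e-04, -3.65400751e-04]), 'force': array([ 0.35128221,  0.26226582, -0.10984823]), 'ft_torque': array([ 0.00790203, -0.03055797,  0.04419577]), 'finger_gap': 0.9998489817160224}
side [[394.30079621   0.         312.28702599]
 [  0.         394.30079621 199.4015191 ]
 [  0.           0.           1.        ]] [[ 0.71230817 -0.37231092  0.59498037 -0.12284217]
 [-0.70161938 -0.40022519  0.58953375 -0.67762607]
 [ 0.01863628 -0.83737947 -0.54630423  0.65104841]
 [ 0.          0.          0.          1.        ]]
top [[376.34011357   0.         323.9574882 ]
 [  0.         376.34011357 200.29574179]
 [  0.           0.           1.        ]] [[ 0.01018385 -0.98355489  0.18032211  0.33120454]
 [-0.99975801 -0.00649856  0.02101628 -0.05043355]
 [-0.01949883 -0.18049251 -0.98338306  1.1725991 ]
 [ 0.          0.          0.          1.        ]]
wrist [[276.3222067    0.         323.05860674]
 [  0.         276.3222067  199.89307894]
 [  0.           0.           1.        ]] [[ 3.43537817e-01  8.98033697e-01  2.74804017e-01  1.43712059e-01]
 [ 9.39138683e-01 -3.28672559e-01 -9.99644061e-02  6.13028594e-01]
 [ 5.49134387e-04  2.92420637e-01 -9.56289637e-01  3.74720820e-01]
 [ 0.00000000e+00  0.00000000e+00  0.00000000e+00  1.00000000e+00]]
```

View pics/top0.png

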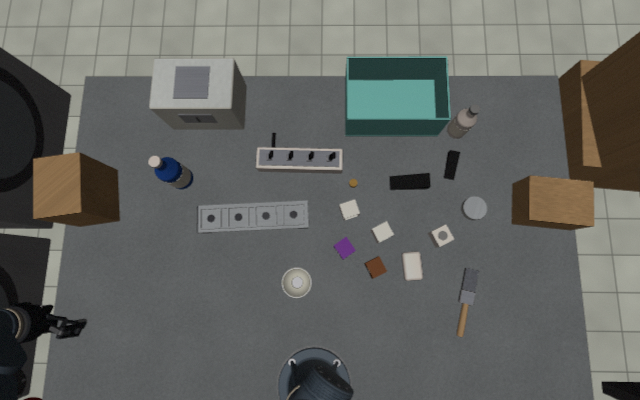

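View pics/side0.png

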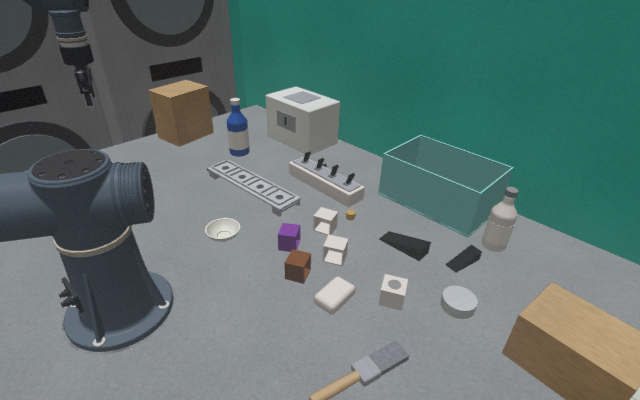

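```bash
cat > h.py <<'E'
from station import manip
import numpy as np, cv2
from scipy.spatial.transform import Rotation as R
def ray(s,px):
    K=s["K"];T=s["world_from_camera"]
    d=T[:3,:3]@np.linalg.inv(K)@np.array([px[0],px[1],1.0]); return T[:3,3],d
def atz(s,px,z):
    o,d=ray(s,px); return o+d*(z-o[2])/d[2]
def proj(s,P):
    T=np.linalg.inv(s["world_from_camera"]); P=np.atleast_2d(P)
    c=P@T[:3,:3].T+T[:3,3]; u=c@s["K"].T; return u[:,:2]/u[:,2:]
def tri(s1,p1,s2,p2):
    o1,d1=ray(s1,p1);o2,d2=ray(s2,p2)
    A=np.stack([d1,-d2],1); t=np.linalg.lstsq(A,o2-o1,rcond=None)[0]
    a=o1+d1*t[0];b=o2+d2*t[1]; return (a+b)/2,np.linalg.norm(a-b)
E
python3 - <<'E'
from h import *
S={n:manip.snapshot(n) for n in ["side","top"]}
names=["bank","rack","gap","wedge","pocket1","pocket2","pocket3","pocket4","cup_a","cup_d","bottle","tin","tokens","soap","switch1"]
for n in names:
    for c,s in S.items():
        for d in manip.pinpoint(n,s): print(n,c,np.round(d["point"],1),round(d["score"],2))
for n in ["cup_a","wedge"]:
    for c,s in S.items():
        for d in manip.regions_of(n,s): print("reg",n,c,np.round(d["rect"]),d["pixels"].sum(),round(d["score"],2))
E
```

```text
bank side [322.7 186.3] 0.9
bank top [300.8 168.8] 0.62
rack side [252.1 187.2] 0.69
rack top [256.2 213.1] 0.64
gap side [288.7 208.9] 0.96
gap side [221.9 165.8] 0.2
gap top [306.1 212.7] 0.7
gap top [236.8 216.1] 0.66
wedge side [405.7 240.7] 0.66
wedge side [462.4 262.5] 0.57
wedge top [450.4 166.6] 0.75
wedge top [407.4 178.9] 0.56
wedge top [351.  184.1] 0.23
pocket1 side [221.1 164.7] 0.89
pocket1 side [277.2 198. ] 0.81
pocket1 side [244.8 174.5] 0.73
pocket1 side [324.  219.5] 0.63
pocket1 side [260.5 186.4] 0.6
pocket1 top [263.5 213.7] 0.76
pocket1 top [211.1 217.7] 0.73
pocket1 top [240.1 217.6] 0.67
pocket1 top [296.1 216.5] 0.62
pocket1 top [301.6 167.9] 0.25
pocket2 side [221.1 164.7] 0.89
pocket2 side [277.2 198. ] 0.81
pocket2 side [244.8 174.5] 0.73
pocket2 side [324.  219.5] 0.63
pocket2 side [260.5 186.4] 0.6
pocket2 top [263.5 213.7] 0.76
pocket2 top [211.1 217.7] 0.73
pocket2 top [240.1 217.6] 0.67
pocket2 top [296.1 216.5] 0.62
pocket2 top [301.6 167.9] 0.25
pocket3 side [221.1 164.7] 0.89
pocket3 side [277.2 198. ] 0.81
pocket3 side [244.8 174.5] 0.73
pocket3 
[... 919 characters left out ...]
  288.2] 0.68
cup_d side [325.  219.1] 0.55
cup_d top [440.  233.9] 0.87
cup_d top [343.6 246. ] 0.72
cup_d top [373.2 267.1] 0.68
cup_d top [346.  209.7] 0.56
cup_d top [383.  231.2] 0.52
bottle side [239.2 149.4] 0.75
bottle side [261.  187.2] 0.45
bottle top [181.1 178. ] 0.88
tin side [457.4 305.1] 0.73
tin side [329.2 218.3] 0.66
tin top [472.9 208.6] 0.62
tokens side [353.3 218.2] 0.54
tokens side [254.5 188.8] 0.45
tokens top [382.9 231.5] 0.59
tokens top [348.1 182.9] 0.55
tokens top [299.  168.8] 0.27
soap top [412.4 264.5] 0.77Traceback (most recent call last):
  File "<stdin>", line 6, in <module>
ValueError: it knows: bank, bottle, cup, gap, pocket, rack, soap, tin, tokens, wedge
```

The top picture shows the bank at (300,160) and the rack at (254,216), with its free end to the right at (306,214). The white cups are at (349,210), (383,232) and (442,236), the last one standing. The brown and purple look-alikes are at (375,267) and (344,248). The wedge candidates are at (410,181), the larger, and (452,165), the smaller. I'll enlarge this area and measure.

Run:
```python
from h import *
t=manip.snapshot("top"); s=manip.snapshot("side")
a=cv2.resize(t["img"][130:290,190:490,::-1],None,fx=2.66,fy=2.66,interpolation=cv2.INTER_CUBIC); cv2.imwrite("pics/topz.png",a)
a=cv2.resize(s["img"][140:320,200:490,::-1],None,fx=2.7,fy=2.7,interpolation=cv2.INTER_CUBIC); cv2.imwrite("pics/sidez.png",a)
for n in ["cup","wedge","bank","rack"]:
    for d in manip.regions_of(n,t):
        m=d["pixels"].astype(np.uint8); r=cv2.minAreaRect(cv2.findNonZero(m)); b=cv2.boxPoints(r)
        z={"cup":.048,"wedge":.018,"bank":.05,"rack":.03}[n]
        w=np.array([atz(t,p,z)[:2] for p in b])
        print(n,round(d["score"],2),m.sum(),d["rect"].round() if hasattr(d["rect"],"round") else d["rect"],"c",w.mean(0).round(3),"e",(w[1]-w[0]).round(3),(w[2]-w[1]).round(3))
```

```text
cup 0.8 275 [370.6, 219.5, 392.6, 242.7] c [ 0.443 -0.198] e [ 0.028 -0.049] [-0.039 -0.021]
cup 0.78 286 [363.7, 260.3, 384.2, 278.1] c [ 0.338 -0.177] e [ 0.022 -0.044] [-0.045 -0.022]
cup 0.77 244 [333.6, 238.1, 352.7, 258.1] c [ 0.394 -0.087] e [ 0.028 -0.037] [-0.039 -0.029]
cup 0.76 300 [339.3, 198.3, 360.1, 219.7] c [ 0.509 -0.102] e [ 0.018 -0.052] [-0.049 -0.016]
cup 0.75 367 [426.7, 226.2, 452.2, 246.8] c [ 0.432 -0.371] e [ 0.03  -0.059] [-0.046 -0.021]
cup 0.7 68 [322.6, 150.4, 336.3, 160.9] c [ 0.676 -0.044] e [ 0.    -0.025] [-0.029 -0.   ]
wedge 0.9 338 [441.9, 149.7, 460.5, 178.9] c [ 0.661 -0.424] e [ 0.095 -0.023] [-0.008 -0.037]
wedge 0.89 622 [390.3, 172.3, 430.8, 194.8] c [ 0.603 -0.292] e [ 0.015 -0.128] [-0.052 -0.003]
bank 0.65 2059 [256.3, 138.7, 343.3, 176.0] c [0.681 0.053] e [ 0.117 -0.003] [-0.018 -0.265]
bank 0.33 530 [398.3, 251.4, 422.6, 281.3] c [ 0.344 -0.283] e [ 0.007 -0.058] [-0.083 -0.006]
rack 0.67 3026 [195.6, 200.4, 310.1, 231.0] c [0.488 0.196] e [ 0.02  -0.346] [-0.087 -0.006]
rack 0.41 49 [266.4, 151.1, 271.0, 160.9] c [0.684 0.148] e [ 0.02  -0.018] [-0.013 -0.013]
```

View pics/topz.png

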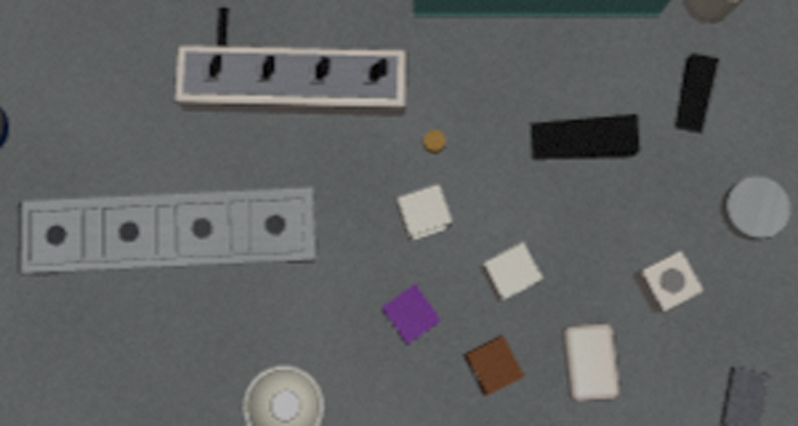

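View pics/sidez.png

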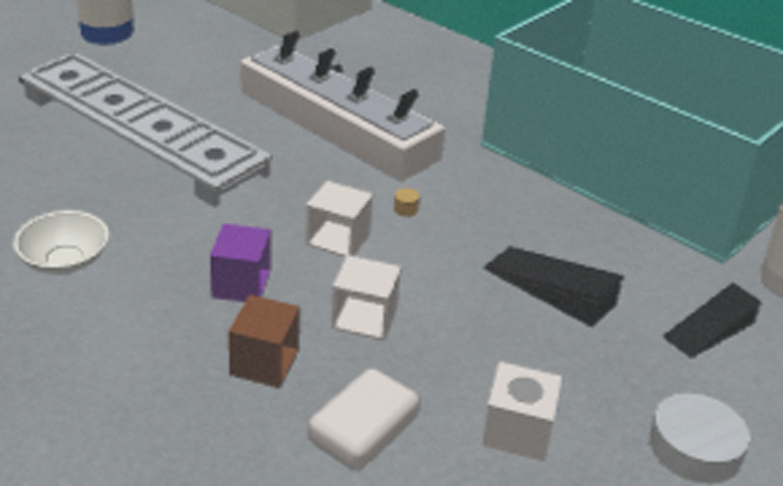

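Run:
```python
from h import *
print([d for d in dir(manip) if d[0]!='_'], manip.tips_ahead)
t=manip.snapshot("top"); s=manip.snapshot("side")
Z=lambda p:(p[0]/2.66+190,p[1]/2.66+130)
for c in [(178,47),(405,50),(406,107),(177,102)]: print("bank",atz(t,Z(c),.05).round(4))
for c in [(213,82),(266,82),(321,82),(375,82)]: print("lev",atz(t,Z(c),.05).round(4))
for c in [(22,202),(313,188),(315,260),(23,273)]: print("tray",atz(t,Z(c),.035).round(4))
for c in [(56,235),(129,231),(202,228),(275,224)]: print("pocket",atz(t,Z(c),.028).round(4))
print("bank o",tri(t,(300.8,168.8),s,(322.7,186.3)))
print("gap",tri(t,(306.1,212.7),s,(288.7,208.9)))
for a,b in [((211.1,217.7),(221.1,164.7)),((240.1,217.6),(244.8,174.5)),((263.5,213.7),(260.5,186.4)),((296.1,216.5),(277.2,198))]: print("pk",tri(t,a,s,b))
```

```text
['PlanningError', 'pinpoint', 'regions_of', 'sense', 'sign_off', 'snapshot', 'tips_ahead'] 0.025
bank [0.7028 0.1848 0.05  ]
bank [ 0.7002 -0.0817  0.05  ]
bank [ 0.6315 -0.0829  0.05  ]
bank [0.6361 0.1831 0.05  ]
lev [0.6604 0.142  0.05  ]
lev [0.6607 0.0801 0.05  ]
lev [0.661  0.0159 0.05  ]
lev [ 0.6613 -0.0469  0.05  ]
tray [0.5195 0.3616 0.035 ]
tray [0.5383 0.024  0.035 ]
tray [0.4548 0.0202 0.035 ]
tray [0.4371 0.3546 0.035 ]
pocket [0.4822 0.3217 0.028 ]
pocket [0.4875 0.2369 0.028 ]
pocket [0.4916 0.1522 0.028 ]
pocket [0.4969 0.0677 0.028 ]
bank o (array([0.64886329, 0.04717846, 0.01005012]), np.float64(0.006951654975640759))
gap (array([0.50296475, 0.03279395, 0.00077336]), np.float64(0.0075944966870317016))
pk (array([0.47513517, 0.32187133, 0.04207069]), np.float64(0.017197849037208928))
pk (array([0.48554653, 0.22725097, 0.04063186]), np.float64(0.0050519441444941745))
pk (array([0.49831152, 0.16156431, 0.02141235]), np.float64(0.0012335178197915835))
pk (array([0.4856659 , 0.06137393, 0.03263309]), np.float64(0.008951185453275078))
```

play_rows(
  steps=[
    [[0,0,0,0,0,10.66],[0,0,0,0,0,10.66],[0,0,0,0,0,10.66],[0,0,0,0,0,10.66],[0,0,0,0,0,10.66],[0,0,0,0,0,10.66],[0,0,0,0,0,10.66],[0,0,0,0,0,10.66],[0,0,0,0,0,10.66],[0,0,0,0,0,10.66]],
  ],
  fingers=0,
  squeeze=30,
)

```text
t: 3.3
tcp_pos: [0.2147, 0.5869, 0.2563]
tool_rot: [0.895, 0.446, -0.0, 0.0]
force: [0.8, 0.1, 0.0]
finger_gap: -0.001
```

play_rows(
  steps=[
    [[0,0,0,0,0,10.66],[0,0,0,0,0,10.66],[0,0,0,0,0,10.66],[0,0,0,0,0,10.66],[0,0,0,0,0,10.66],[0.03,0.05,0,0,0,0],[0.03,0.05,0,0,0,0],[0.03,0.05,0,0,0,0],[0.03,0.05,0,0,0,0],[0.03,0.05,0,0,0,0]],
  ],
)

```text
t: 4.55
tcp_pos: [0.3657, 0.3355, 0.2566]
tool_rot: [1.0, 0.0, 0.001, -0.0]
force: [0.5, 0.1, -0.8]
finger_gap: 0.001
```

play_rows(
  steps=[
    [[0.03,0.05,0,0,0,0],[0.03,0.05,0,0,0,0],[0.03,0.05,0,0,0,0],[0.03,0.05,0,0,0,0],[0.03,0.05,0,0,0,0],[0.03,0.05,0,0,0,0],[0.03,0.05,0,0,0,0],[0.03,0.05,0,0,0,0],[0.03,0.05,0,0,0,0],[0.03,0.05,0,0,0,0]],
  ],
)

```text
t: 5.8
tcp_pos: [0.6656, -0.1648, 0.2563]
tool_rot: [1.0, -0.0, 0.0, -0.0]
force: [0.3, 0.6, 1.1]
finger_gap: 0.001
```

Run:
```python
from h import *
w=manip.snapshot("wrist"); cv2.imwrite("pics/w1.png",w["img"][:,:,::-1]); print(w["world_from_camera"][:3].round(3).tolist())
st=manip.sense(); print(st["t"],st["q"].round(4),st["tcp_pos"].round(4),st["tool_rot"].round(4))
np.savez("w1.npz",**{k:np.array(w[k]) for k in ["img","K","world_from_camera"]})
for n in ["bank","tokens","wedge"]:
  for d in manip.pinpoint(n,w): print(n,d)
```

```text
[[-0.0, -0.956, -0.292, 0.74], [-1.0, -0.001, 0.002, -0.164], [-0.003, 0.292, -0.956, 0.376]]
5.85 [-0.4125  0.6174  1.2563 -0.0042  1.2584  1.1643] [ 0.6696 -0.173   0.2563] [ 1.     -0.0024  0.0036  0.0037]
bank {'point': [162.4, 170.4], 'score': 0.84}
bank {'point': [411.2, 213.7], 'score': 0.61}
bank {'point': [45.9, 296.3], 'score': 0.21}
tokens {'point': [290.3, 216.9], 'score': 0.77}
wedge {'point': [510.7, 176.3], 'score': 0.82}
wedge {'point': [410.9, 214.6], 'score': 0.56}
wedge {'point': [278.3, 280.0], 'score': 0.53}
wedge {'point': [92.6, 284.3], 'score': 0.33}
```

View pics/w1.png

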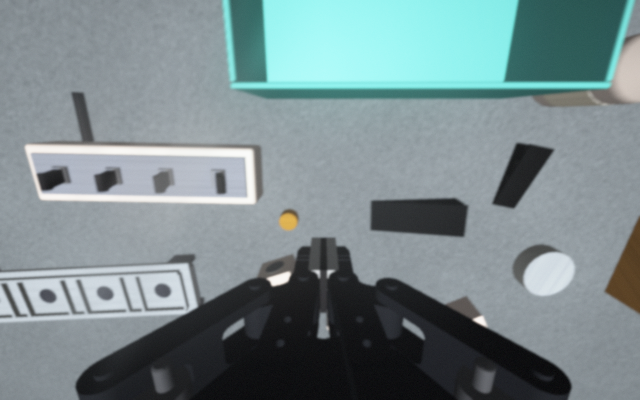

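Wrist view: the bank spans (25,145) to (262,203). The tokens are at (290,220), the larger wedge at (418,217) with its nose to the left, and the small wedge at (523,175). The levers stand at (50..222,180).

Run:
```python
from h import *
w=dict(np.load("w1.npz"))
for c in [(25,145),(258,147),(258,204),(40,199)]: print("bank",atz(w,c,.05).round(4))
# wedge corners: nose side top z .004, thick z .036
for c,z in [((371,201),.004),((371,231),.004),((464,236),.036),((467,206),.036),((458,198),.036)]: print("wedge",atz(w,c,z).round(4))
for c in [(47,296),(105,293),(163,290)]: print("pocket",atz(w,c,.028).round(4))
```

```text
bank [0.7068 0.1839 0.05  ]
bank [ 0.7045 -0.0875  0.05  ]
bank [ 0.6348 -0.0827  0.05  ]
bank [0.6411 0.1861 0.05  ]
wedge [ 0.6245 -0.2307  0.004 ]
wedge [ 0.5788 -0.233   0.004 ]
wedge [ 0.5856 -0.3517  0.036 ]
wedge [ 0.6278 -0.3493  0.036 ]
wedge [ 0.6385 -0.3361  0.036 ]
pocket [0.4849 0.2443 0.028 ]
pocket [0.4902 0.1573 0.028 ]
pocket [0.4954 0.071  0.028 ]
```

play_rows(
  steps=[
    [[-0.001,0,0.05,0,0,0],[-0.001,0,0.05,0,0,0],[-0.001,0,0.048,0,0,0],[0,0,0,0,0,0],[0,0,0,0,0,0]],
  ],
)

```text
t: 6.62
tcp_pos: [0.6627, -0.1625, 0.1102]
tool_rot: [1.0, 0.001, 0.001, 0.0]
force: [-0.9, 0.3, 0.6]
finger_gap: 0.0
```

play_rows(
  steps=[
    [[0.003,-0.01,0.002,0,0,0],[0.0003,-0.02,0,0,0,0],[0.0003,-0.02,0,0,0,0],[0.0003,-0.02,0,0,0,0],[0.0003,-0.02,0,0,0,0],[0.0003,-0.02,0,0,0,0],[0.0003,-0.02,0,0,0,0],[0.0003,-0.02,0,0,0,0],[0.0003,-0.02,0,0,0,0],[0.0003,-0.02,0,0,0,0]],
  ],
)

```text
t: 7.88
tcp_pos: [0.6673, 0.0283, 0.1058]
tool_rot: [1.0, 0.0, -0.0, -0.0]
force: [-0.1, -0.1, 0.9]
finger_gap: -0.001
```

play_rows(
  steps=[
    [[0.0003,-0.02,0,0,0,0],[0.0003,-0.02,0,0,0,0],[0.0003,-0.02,0,0,0,0],[0.0003,-0.02,0,0,0,0],[0.0003,-0.02,0,0,0,0],[0.0003,-0.02,0,0,0,0],[0.0003,-0.02,0,0,0,0],[0.0003,-0.02,0,0,0,0],[0.0003,-0.02,0,0,0,0],[0.0003,-0.02,0,0,0,0]],
  ],
)

```text
t: 9.12
tcp_pos: [0.6703, 0.2285, 0.1061]
tool_rot: [1.0, 0.0, -0.0, -0.0]
force: [0.2, 0.1, 0.1]
finger_gap: -0.0
```

play_rows(
  steps=[
    [[0,-0.015,0,0,0,0],[0,0,0,0,0,0],[0,0,-0.05,0,0,0],[0,0,-0.05,0,0,0],[-0.05,0,-0.03,0,0,0],[-0.05,0,0,0,0,0],[-0.05,0,0,0,0,0]],
  ],
  fingers=0.8,
)

```text
t: 10.0
tcp_pos: [0.5193, 0.241, 0.2371]
tool_rot: [1.0, -0.001, 0.001, -0.0]
force: [0.6, 0.5, 0.3]
finger_gap: 0.802
```

Run:
```python
from h import *
st=manip.sense(); print(st["t"],st["q"].round(4),st["tcp_pos"].round(4),st["tool_rot"].round(4))
t=manip.snapshot("top"); s=manip.snapshot("side")
a=cv2.resize(t["img"][130:290,190:490,::-1],None,fx=2.66,fy=2.66,interpolation=cv2.INTER_CUBIC); 
b=cv2.resize(s["img"][130:290,200:360,::-1],None,fx=2.66,fy=2.66,interpolation=cv2.INTER_CUBIC)
cv2.imwrite("pics/t2.png",a);cv2.imwrite("pics/s2.png",b)
```

```text
10.0 [ 2.3960e-01  4.7960e-01  1.5881e+00 -4.0000e-04  1.0724e+00  1.8119e+00] [0.5193 0.241  0.2371] [ 1.e+00 -7.e-04  7.e-04 -0.e+00]
```

View pics/t2.png

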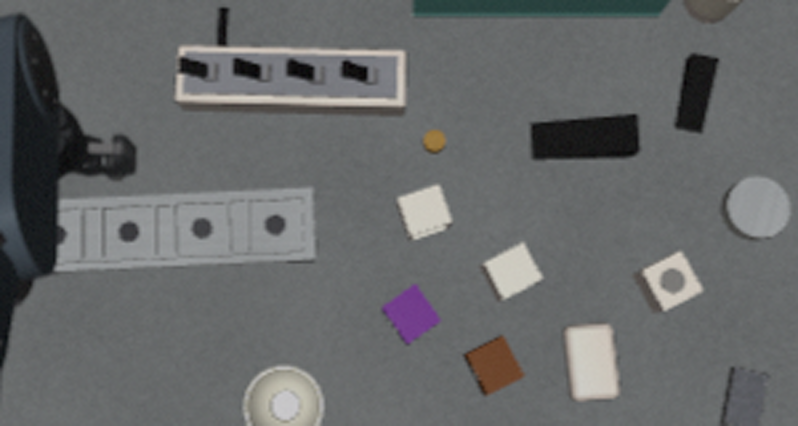

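View pics/s2.png

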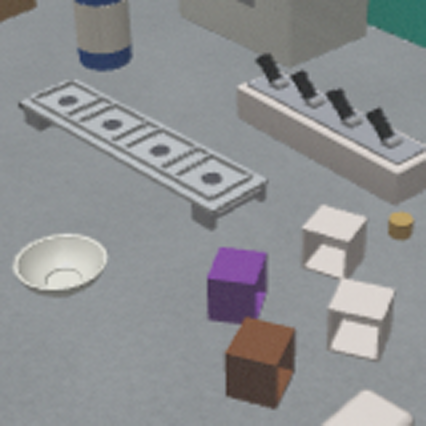

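All four levers now lean to +y. The place pose has the tool pitched forward, so I'll test that reach before picking anything up.

play_rows(
  steps=[
    [[0,0,0,0,9.5,0],[0,0,0,0,9.5,0],[0,0,0,0,9.5,0],[0,0,0,0,9.5,0],[0,0,0,0,9.5,0],[0,0,0,0,9.5,0],[0,0,0,0,0,0],[0,0,0,0,0,0]],
  ],
)

```text
t: 11.1
tcp_pos: [0.5474, 0.2256, 0.2916]
tool_rot: [0.928, 0.003, 0.372, 0.01]
force: [-0.0, -0.4, -0.8]
finger_gap: 0.795
```

Run:
```python
from h import *
st=manip.sense(); print(st["t"],st["q"].round(4),st["tcp_pos"].round(4),R.from_quat(st["tool_rot"]).as_matrix().round(3))
```

```text
11.1 [ 0.3059  0.3301  1.954  -1.0852  0.2556  2.8543] [0.5474 0.2256 0.2916] [[ 0.723 -0.002  0.691]
 [ 0.013 -1.    -0.016]
 [ 0.691  0.021 -0.722]]
```

Tilting forward runs joint 6 to its limit this close in. I'll use a backward tilt at the place instead, with the tool on the far side pointing toward the robot. Next I'll write a small planner that prints rows, and look at the cups.

```bash
cat >> h.py <<'E'
def tool(yaw,tilt):
    """tool x heading yaw(deg), tilt>0: fingertips swing to +toolx side heading (ry+)."""
    a=np.radians(yaw); c,s=np.cos(a),np.sin(a)
    M=np.array([[c,s,0],[s,-c,0],[0,0,-1.]])
    return R.from_matrix(M)*R.from_euler('y',tilt,degrees=True)
def plan(tp,tr,n=None,start=None):
    st=manip.sense()
    p,r=(st["tcp_pos"],R.from_quat(st["tool_rot"])) if start is None else start
    rv=(r.inv()*tr).as_rotvec(degrees=True); d=np.array(tp)-p
    m=max(np.linalg.norm(d)/.060,np.linalg.norm(rv)/10.4,1); n=n or int(np.ceil(m))
    # sample, rounding, simulate closed loop
    q=p.copy(); rr=r; rows=[]
    for i in range(1,n+1):
        gp=p+d*i/n; gr=r*R.from_rotvec(rv*i/n,degrees=True)
        sh=np.round(rr.inv().apply(gp-q),4); tu=np.round((rr.inv()*gr).as_rotvec(degrees=True),1)
        rows.append([*map(float,sh),*map(float,tu)]); q=q+rr.apply(sh); rr=rr*R.from_rotvec(tu,degrees=True)
    for k in range(0,n,10): print("[["+",\n ".join(str([0 if v==0 else v for v in x]) for x in rows[k:k+10])+"]]")
    return np.array(tp,float),tr
E
python3 - <<'E'
from h import *
s=plan([.45,.15,.29],tool(0,0)); plan([.42,-.19,.30],tool(0,0),start=s)
E
```

```text
[[[-0.0145, 0.0151, -0.013, 0.2, -8.7, 0.1],
 [-0.0163, 0.0152, -0.0107, 0.3, -8.8, 0],
 [-0.0177, 0.015, -0.0082, 0.2, -8.7, 0.1],
 [-0.0187, 0.0151, -0.0054, 0.2, -8.8, 0.1],
 [-0.0194, 0.0151, -0.0026, 0.3, -8.7, 0]]]
[[[-0.005, 0.0567, -0.0017, 0, 0, 0],
 [-0.005, 0.0566, -0.0016, 0, 0, 0],
 [-0.005, 0.0567, -0.0017, 0, 0, 0],
 [-0.005, 0.0567, -0.0017, 0, 0, 0],
 [-0.005, 0.0566, -0.0016, 0, 0, 0],
 [-0.005, 0.0567, -0.0017, 0, 0, 0]]]
```

play_rows(
  steps=[
    [[-0.0145,0.015,-0.013,0.2,-8.7,0.1],[-0.0163,0.015,-0.0107,0.3,-8.8,0],[-0.0177,0.015,-0.008,0.2,-8.7,0.1],[-0.0187,0.015,-0.0054,0.2,-8.8,0.1],[-0.0194,0.015,-0.0026,0.3,-8.7,0]],
  ],
)

```text
t: 11.72
tcp_pos: [0.473, 0.1563, 0.2816]
tool_rot: [0.996, -0.013, 0.084, 0.019]
force: [0.6, -0.4, -0.9]
finger_gap: 0.804
```

play_rows(
  steps=[
    [[-0.005,0.0567,-0.002,0,0,0],[-0.005,0.0567,-0.002,0,0,0],[-0.005,0.0567,-0.002,0,0,0],[-0.005,0.0567,-0.002,0,0,0],[-0.005,0.0567,-0.002,0,0,0],[-0.005,0.0567,-0.002,0,0,0],[0,0,0,0,0,0]],
  ],
)

```text
t: 12.6
tcp_pos: [0.4329, -0.1867, 0.301]
tool_rot: [0.996, -0.016, 0.087, 0.02]
force: [0.8, 0.4, -0.4]
finger_gap: 0.799
```

Run:
```python
from h import *
st=manip.sense(); print(st["t"],st["q"].round(3),st["tcp_pos"].round(4),st["tool_rot"].round(4))
w=manip.snapshot("wrist"); cv2.imwrite("pics/w3.png",cv2.resize(w["img"],None,fx=1.25,fy=1.25,interpolation=cv2.INTER_CUBIC)[:,:,::-1])
np.savez("w3.npz",**{k:np.array(w[k]) for k in ["img","K","world_from_camera"]})
for d in manip.pinpoint("cup_a",w): print(np.round(d["point"]),d["score"],atz(w,d["point"],.025).round(3))
```

```text
12.6 [-0.691  0.196  1.856  0.097  0.93   0.861] [ 0.4329 -0.1867  0.301 ] [ 0.9959 -0.0164  0.0871  0.02  ]
[444. 196.] 0.79 [ 0.434 -0.377  0.025]
[255. 150.] 0.73 [ 0.511 -0.1    0.025]
[252. 232.] 0.68 [ 0.392 -0.088  0.025]
[329. 195.] 0.63 [ 0.442 -0.204  0.025]
[316. 264.] 0.58 [ 0.337 -0.18   0.025]
```

View pics/w3.png

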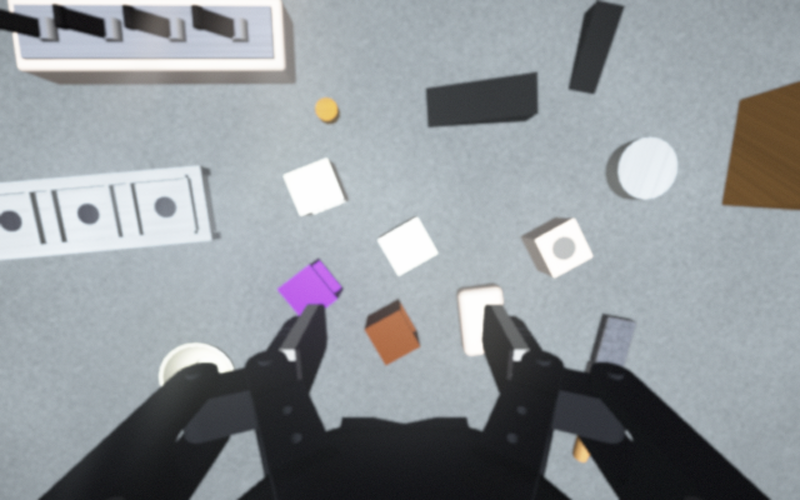

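Wrist view (×1.25): the white cups are at (314,187) and (407,246), both lying, and at (563,247), standing with the grey mark up. The purple one is at (310,288), the brown one at (391,333), the soap at (480,320). So there are three cups for the job. Next I'll fit the rectangles of their top faces.

```bash
cat >> h.py <<'E'
def face(s,px,z,r=40,thr=None,save=None):
    g=s["img"].astype(int).min(2).astype(np.uint8)
    u,v=int(px[0]),int(px[1]); sub=g[max(0,v-r):v+r,max(0,u-r):u+r]
    t=thr or cv2.threshold(sub,0,255,cv2.THRESH_OTSU)[0]
    m=(sub>t).astype(np.uint8); m=cv2.morphologyEx(m,cv2.MORPH_CLOSE,np.ones((9,9)))
    n,l,st,c=cv2.connectedComponentsWithStats(m); k=l[v-max(0,v-r),u-max(0,u-r)] or 1+st[1:,4].argmax()
    cn=max(cv2.findContours((l==k).astype(np.uint8),cv2.RETR_EXTERNAL,cv2.CHAIN_APPROX_NONE)[0],key=len)[:,0].astype(float)+[max(0,u-r),max(0,v-r)]
    W=np.array([atz(s,p,z)[:2] for p in cn]).astype(np.float32)
    (c,sz,a)=cv2.minAreaRect(W); b=cv2.boxPoints((c,sz,a)); e=b[1]-b[0]
    ang=np.degrees(np.arctan2(e[1],e[0])); ang=(ang+45)%90-45
    e1,e2=b[1]-b[0],b[2]-b[1]
    d=lambda e:np.degrees(np.arctan2(e[1],e[0]))%180
    print("c",np.round(c,4),"yaw",round(ang,1),"sides",[(round(float(np.linalg.norm(e)),4),round(d(e))) for e in (e1,e2)],"thr",t)
    return np.array(c),ang
E
python3 - <<'E'
from h import *
w=dict(np.load("w3.npz"))
for p,z in [((251,150),.05),((326,197),.05),((450,198),.046)]: face(w,p,z,r=32)
for p,z in [((251,150),.05),((326,197),.05),((450,198),.046)]: face(w,p,z,r=32,thr=170)
E
```

```text
c [ 0.5092 -0.0995] yaw 18.9 sides [(0.0521, 109), (0.0516, 19)] thr 216.0
c [ 0.4422 -0.1989] yaw 27.8 sides [(0.0528, 118), (0.0483, 28)] thr 216.0
c [ 0.4327 -0.3776] yaw 27.4 sides [(0.0522, 117), (0.0523, 27)] thr 207.0
c [ 0.5104 -0.0988] yaw -2.2 sides [(0.0841, 178), (0.0868, 88)] thr 170
c [ 0.4425 -0.1988] yaw -2.5 sides [(0.0884, 177), (0.0889, 87)] thr 170
c [ 0.4332 -0.3762] yaw -2.1 sides [(0.0909, 178), (0.0966, 88)] thr 170
```

```bash
cat >> h.py <<'E'
def cup_pick(c,h,a=40,off=.006,back=.09):
    r=tool(h,-a); t=r.apply([0,0,1]); hd=np.array([np.cos(np.radians(h)),np.sin(np.radians(h)),0])
    g=np.array([c[0],c[1],.025])+off*hd-.006*t
    return g-back*t,g,r
E
python3 - <<'E'
from h import *
p,g,r=cup_pick((.511,-.099),19)
print(p,g)
s=plan(p,r); s=plan(g,r,4,start=s)
E
```

```text
[ 0.5750188  -0.07695656  0.09854027] [ 0.52031972 -0.09579096  0.02959627]
[[[0.0172, -0.0195, 0.0365, -0.6, -8.2, -3.5],
 [0.0235, -0.0185, 0.0334, -0.6, -8.1, -3.6],
 [0.029, -0.0173, 0.0294, -0.6, -8.2, -3.5],
 [0.0339, -0.0156, 0.0248, -0.6, -8.1, -3.5],
 [0.0379, -0.0137, 0.0196, -0.6, -8.2, -3.6],
 [0.0411, -0.0113, 0.0137, -0.6, -8.2, -3.5]]]
[[[0, 0, 0.0225, 0, 0, 0],
 [0, 0, 0.0225, 0, 0, 0],
 [0, 0, 0.0225, 0, 0, 0],
 [0, 0, 0.0225, 0, 0, 0]]]
```

play_rows(
  steps=[
    [[0.017,-0.0195,0.0365,-0.6,-8.2,-3.5],[0.0235,-0.0185,0.0334,-0.6,-8.1,-3.6],[0.029,-0.0173,0.0294,-0.6,-8.2,-3.5],[0.034,-0.0156,0.0248,-0.6,-8.1,-3.5],[0.038,-0.0137,0.0196,-0.6,-8.2,-3.6],[0.041,-0.0113,0.0137,-0.6,-8.2,-3.5],[0,0,0,0,0,0],[0,0,0,0,0,0]],
  ],
)

```text
t: 13.7
tcp_pos: [0.5747, -0.0755, 0.099]
tool_rot: [0.926, 0.157, -0.338, 0.058]
force: [0.3, 0.2, 0.5]
finger_gap: 0.801
```

Run:
```python
from h import *
st=manip.sense(); print(st["t"],st["q"].round(3),st["tcp_pos"].round(4),st["tool_rot"].round(4))
p,g,r=cup_pick((.511,-.099),19)
print(p,r.as_quat().round(4)); plan(g,r)
s=manip.snapshot("side");cv2.imwrite("pics/s4.png",cv2.resize(s["img"][100:340,180:500],None,fx=2.5,fy=2.5,interpolation=cv2.INTER_CUBIC)[:,:,::-1])
```

```text
13.7 [-0.174  0.936  1.237 -0.322  1.6    1.158] [ 0.5747 -0.0755  0.099 ] [ 0.9262  0.1568 -0.3379  0.0583]
[ 0.5750188  -0.07695656  0.09854027] [ 0.9268  0.1551 -0.3373  0.0564]
[[[0.0002, 0.0005, 0.0452, 0.1, 0.1, 0.1],
 [0.0001, 0.0006, 0.0453, 0.2, 0, 0]]]
```

View pics/s4.png

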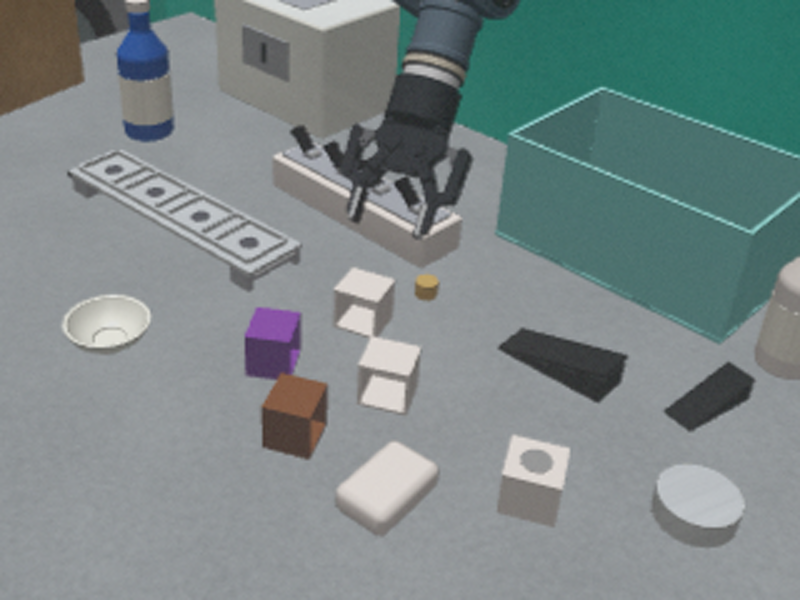

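The camera housing would come close to the bank with this much tilt, so I'll use 25° for this cup.

Run:
```python
from h import *
p,g,r=cup_pick((.511,-.099),19,a=25,back=.07)
print(p,g); s=plan(p,r); plan(g,r,start=s)
```

```text
[ 0.54704221 -0.08658967  0.09387939] [ 0.51907067 -0.09622104  0.03043785]
[[[-0.0092, 0.0001, 0.0124, 0.1, 7.5, 0],
 [-0.0108, 0.0001, 0.0111, 0.2, 7.4, 0]]]
[[[0, 0, 0.035, 0, 0, 0],
 [0, 0, 0.035, 0, 0, 0]]]
```

play_rows(
  steps=[
    [[-0.009,0,0.0124,0.1,7.5,0],[-0.011,0,0.011,0.2,7.4,0],[0,0,0,0,0,0],[0,0,0.024,0,0,0],[0,0,0.023,0,0,0],[0,0,0.023,0,0,0],[0,0,0,0,0,0]],
  ],
)

```text
t: 14.62
tcp_pos: [0.5191, -0.0969, 0.03]
tool_rot: [0.963, 0.161, -0.214, 0.035]
force: [0.3, 0.3, 0.2]
finger_gap: 0.799
```

play_rows(
  steps=[
    [[0,0,0,0,0,0],[0,0,0,0,0,0],[0,0,0,0,0,0],[0,0,0,0,0,0]],
  ],
  fingers=0,
  squeeze=25,
)

```text
t: 15.12
tcp_pos: [0.5211, -0.097, 0.0307]
tool_rot: [0.963, 0.161, -0.212, 0.036]
force: [3.2, -1.2, 7.0]
finger_gap: 0.581
```

Run:
```python
from h import *
st=manip.sense(); print(st["t"],st["q"].round(3),st["tcp_pos"].round(4),st["finger_gap"])
s=manip.snapshot("side");cv2.imwrite("pics/s5.png",cv2.resize(s["img"][130:290,240:440],None,fx=4,fy=3.7,interpolation=cv2.INTER_CUBIC)[:,:,::-1])
```

```text
15.125 [-0.271  0.88   1.551 -0.273  1.09   1.142] [ 0.5211 -0.097   0.0307] 0.5810471635669967
```

View pics/s5.png

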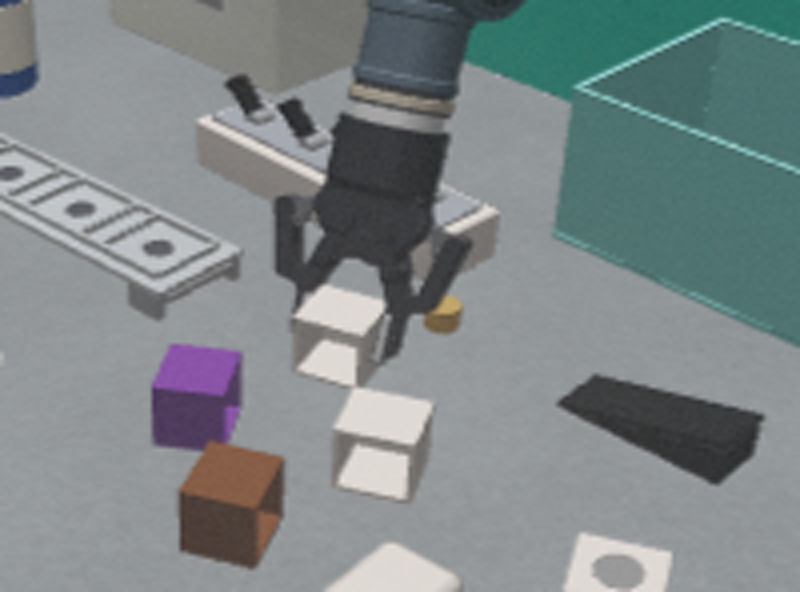

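Run:
```python
from h import *
w=dict(np.load("w3.npz"))
for c in [(165,207),(88,214),(10,221)]: print("pocket w3",atz(w,(c[0]/1.25,c[1]/1.25),.028).round(4))
t=manip.snapshot("top"); g=t["img"].min(2)
def cen(s,u,v,z):
    g=s["img"].astype(float).min(2); r=5
    ys,xs=np.mgrid[int(v)-r:int(v)+r+1,int(u)-r:int(u)+r+1]; sub=g[ys,xs]; w=np.clip(np.median(sub)-15-sub,0,None)
    p=((w*xs).sum()/w.sum(),(w*ys).sum()/w.sum()); return np.round(p,1),atz(s,p,z).round(4)
for u,v in [(211,218),(238.5,217),(266,215.7),(293.4,214.2)]: print("top",*cen(t,u,v,.028))
for u,v in [(132,165.6),(70.4,171.2)]: print("w3",*cen(w,u,v,.028))
w=dict(np.load("w1.npz"))
for u,v in [(47,296),(105,293),(163,290)]: print("w1",*cen(w,u,v,.028))
print("bottle",tri(t,(181.1,178),manip.snapshot("side"),(239.2,149.4)))
r=tool(0,0)
st=manip.sense(); p=st["tcp_pos"]; r0=R.from_quat(st["tool_rot"])
s=plan(p+[0,0,.17],r0)
s=plan([.42,.10,.26],tool(100,0),start=s)
s=plan([.46,.22,.26],tool(183.2,10),start=s)
```

```text
pocket w3 [0.4955 0.0734 0.028 ]
pocket w3 [0.4907 0.1591 0.028 ]
pocket w3 [0.4861 0.245  0.028 ]
top [nan nan] [nan nan nan]
top [nan nan] [nan nan nan]
top [261.5 217.5] [0.486  0.1657 0.028 ]
top [293. 214.] [0.4976 0.0688 0.028 ]
w3 [nan nan] [nan nan nan]
w3 [nan nan] [nan nan nan]
w1 [nan nan] [nan nan nan]
w1 [nan nan] [nan nan nan]
w1 [nan nan] [nan nan nan]
bottle (array([0.61289732, 0.43206911, 0.01182059]), np.float64(0.0013966530110135376))
[[[-0.0238, 0.0001, -0.0514, 0, 0, 0],
 [-0.0239, 0, -0.0514, 0, 0, 0],
 [-0.0238, 0.0001, -0.0514, 0, 0, 0]]]
[[[-0.006, -0.0243, -0.0045, -1.9, 2.3, -8.9],
 [-0.0019, -0.0248, -0.0055, -2.0, 2.3, -8.8],
 [0.0021, -0.0246, -0.0064, -1.9, 2.3, -8.9],
 [0.0062, -0.0237, -0.007, -2.0, 2.3, -8.8],
 [0.0099, -0.0222, -0.0075, -1.9, 2.3, -8.9],
 [0.0136, -0.0201, -0.0077, -2.0, 2.2, -8.8],
 [0.0167, -0.0176, -0.0078, -1.9, 2.3, -8.9],
 [0.0196, -0.0144, -0.0075, -2.0, 2.3, -8.8],
 [0.0218, -0.011, -0.0072, -1.9, 2.3, -8.9]]]
[[[0.0124, 0.0067, 0, 0.8, 0.9, -9.2],
 [0.0111, 0.0086, 0.0001, 0.8, 0.9, -9.2],
 [0.0096, 0.0102, 0.0001, 0.8, 0.9, -9.3],
 [0.0078, 0.0117, 0.0001, 0.8, 0.9, -9.2],
 [0.0059, 0.0128, 0, 0.8, 0.9, -9.2],
 [0.0037, 0.0135, -0.0001, 0.8, 1.0, -9.2],
 [0.0016, 0.014, -0.0002, 0.8, 0.9, -9.2],
 [-0.0008, 0.014, -0.0004, 0.8, 0.9, -9.3],
 [-0.0029, 0.0138, -0.0006, 0.8, 0.9, -9.2]]]<stdin>:8: RuntimeWarning: invalid value encountered in scalar divide
```

play_rows(
  steps=[
    [[-0.0238,0,-0.0514,0,0,0],[-0.0238,0,-0.0514,0,0,0],[-0.0238,0,-0.0514,0,0,0]],
  ],
)

```text
t: 15.65
tcp_pos: [0.5198, -0.0964, 0.2008]
tool_rot: [0.963, 0.161, -0.214, 0.035]
force: [0.3, 0.6, -1.4]
finger_gap: 0.581
```

play_rows(
  steps=[
    [[-0.006,-0.0243,-0.0045,-1.9,2.3,-8.9],[-0.0019,-0.0248,-0.0055,-2.0,2.3,-8.8],[0.0021,-0.0246,-0.0064,-1.9,2.3,-8.9],[0.0062,-0.0237,-0.007,-2.0,2.3,-8.8],[0.01,-0.0222,-0.0075,-1.9,2.3,-8.9],[0.0136,-0.02,-0.0077,-2.0,2.2,-8.8],[0.0167,-0.0176,-0.0078,-1.9,2.3,-8.9],[0.0196,-0.0144,-0.0075,-2.0,2.3,-8.8],[0.0218,-0.011,-0.0072,-1.9,2.3,-8.9]],
  ],
)

```text
t: 16.77
tcp_pos: [0.4184, 0.1013, 0.2595]
tool_rot: [0.64, 0.768, 0.0, -0.002]
force: [-0.3, -0.1, -0.1]
finger_gap: 0.586
```

play_rows(
  steps=[
    [[0.0124,0.0067,0,0.8,0.9,-9.2],[0.011,0.0086,0,0.8,0.9,-9.2],[0.0096,0.01,0,0.8,0.9,-9.3],[0.0078,0.0117,0,0.8,0.9,-9.2],[0.006,0.0128,0,0.8,0.9,-9.2],[0.0037,0.0135,0,0.8,1.0,-9.2],[0.0016,0.014,0,0.8,0.9,-9.2],[-0.0008,0.014,0,0.8,0.9,-9.3],[-0.003,0.0138,-0.0006,0.8,0.9,-9.2],[0,0,0,0,0,0]],
  ],
)

```text
t: 18.02
tcp_pos: [0.4591, 0.2211, 0.2585]
tool_rot: [-0.028, 0.996, -0.001, -0.089]
force: [-0.1, -0.5, -0.8]
finger_gap: 0.584
```

Run:
```python
from h import *
st=manip.sense(); print(st["t"],st["q"].round(3),st["tcp_pos"].round(4),st["tool_rot"].round(4),st["finger_gap"])
w=manip.snapshot("wrist"); cv2.imwrite("pics/w6.png",cv2.resize(w["img"],None,fx=1.25,fy=1.25,interpolation=cv2.INTER_CUBIC)[:,:,::-1])
np.savez("w6.npz",**{k:np.array(w[k]) for k in ["img","K","world_from_camera"]})
```

```text
18.025 [ 0.213  0.435  1.614  0.031  1.268 -1.427] [0.4591 0.2211 0.2585] [-0.0283  0.9956 -0.0014 -0.0889] 0.5835380936097857
```

View pics/w6.png

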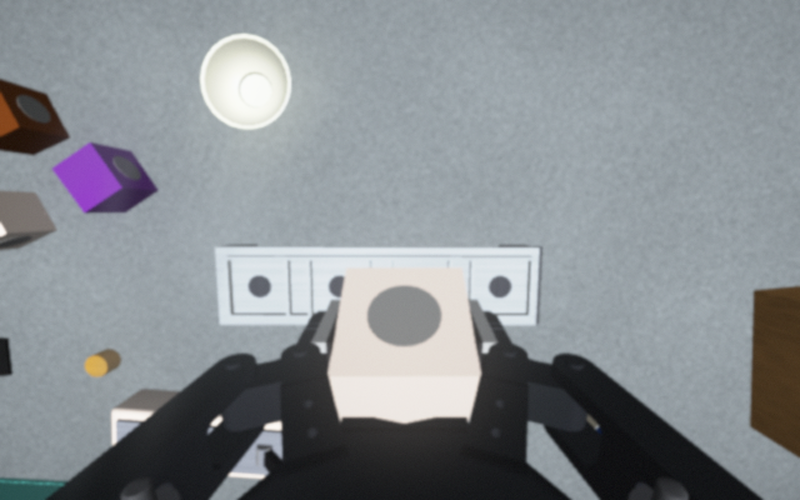

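The cup is held square, with its mark toward the camera. Pocket holes 1 and 4 show at (260,286) and (501,286), and the tray outline at (217,248), (540,247), (537,324), (220,324).

Run:
```python
from h import *
w=dict(np.load("w6.npz"))
P=[atz(w,(c[0]/1.25,c[1]/1.25),.028) for c in [(259.5,286),(500.5,286)]]
print(np.round(P,4)); d=P[1]-P[0]; print(np.linalg.norm(d),np.degrees(np.arctan2(-d[0],d[1])), "p2",P[0]+d/3,"p3",P[0]+d*2/3)
for c in [(217,248),(540,247),(537,325),(219,325)]: print(atz(w,(c[0]/1.25,c[1]/1.25),.035).round(4))
```

```text
[[0.4966 0.0715 0.028 ]
 [0.4823 0.328  0.028 ]]
0.2568902702307526 3.18688943782195 p2 [0.49180597 0.15699294 0.028     ] p3 [0.48704554 0.2424906  0.028     ]
[0.4573 0.0305 0.035 ]
[0.4376 0.363  0.035 ]
[0.5208 0.3685 0.035 ]
[0.5393 0.0319 0.035 ]
```

```bash
cat >> h.py <<'E'
PK={1:(.4962,.0722),2:(.4917,.1570),3:(.4870,.2422),4:(.4825,.3270)}
def cup_place(k,a=25,off=.006,up=.0):
    r=tool(183.2,90-a); t=r.apply([0,0,1])
    return np.array([*PK[k],.028+.023+off+up])-.006*t, r
E
python3 - <<'E'
from h import *
p,r=cup_place(3,up=.10); s=plan(p,r); p2,_=cup_place(3,up=.012); print(p,p2); plan(p2,r,start=s)
E
```

```text
[[[-0.0087, 0.0033, 0.0152, 0, 9.1, 0],
 [-0.0109, 0.0033, 0.0136, 0, 9.2, 0],
 [-0.013, 0.0034, 0.0117, 0, 9.1, 0],
 [-0.0147, 0.0033, 0.0095, 0.1, 9.1, 0],
 [-0.016, 0.0033, 0.0071, 0, 9.1, 0],
 [-0.0169, 0.0034, 0.0044, 0, 9.2, 0]]]
[0.49242937 0.24250355 0.15953571] [0.49242937 0.24250355 0.07153571]
[[[-0.0399, 0, 0.0186, 0, 0, 0],
 [-0.0399, 0, 0.0186, 0, 0, 0]]]
```

play_rows(
  steps=[
    [[-0.0087,0.0033,0.0152,0,9.1,0],[-0.011,0.0033,0.0136,0,9.2,0],[-0.013,0.0034,0.0117,0,9.1,0],[-0.0147,0.0033,0.0095,0.1,9.1,0],[-0.016,0.0033,0.007,0,9.1,0],[-0.017,0.0034,0.0044,0,9.2,0],[0,0,0,0,0,0],[0,0,0,0,0,0]],
  ],
)

```text
t: 19.08
tcp_pos: [0.4928, 0.2422, 0.1606]
tool_rot: [-0.024, 0.843, -0.015, -0.537]
force: [0.2, 0.6, -1.5]
finger_gap: 0.581
```

Run:
```python
from h import *
st=manip.sense(); print(st["t"],st["q"].round(3),st["tcp_pos"].round(4),st["tool_rot"].round(4),tool(183.2,65).as_quat().round(4))
p2,r=cup_place(3,up=.012);s=plan(p2,r)
s=manip.snapshot("side");cv2.imwrite("pics/s7.png",cv2.resize(s["img"][60:260,180:400],None,fx=3.5,fy=3,interpolation=cv2.INTER_CUBIC)[:,:,::-1])
```

```text
19.075 [ 0.191  1.024  1.106  0.144  2.137 -1.436] [0.4928 0.2422 0.1606] [-0.0242  0.8434 -0.0152 -0.5366] [-0.0235  0.8431 -0.015  -0.5371]
[[[-0.0403, 0.0002, 0.019, 0, 0, 0],
 [-0.0402, 0.0001, 0.019, -0.1, 0.1, 0]]]
```

View pics/s7.png

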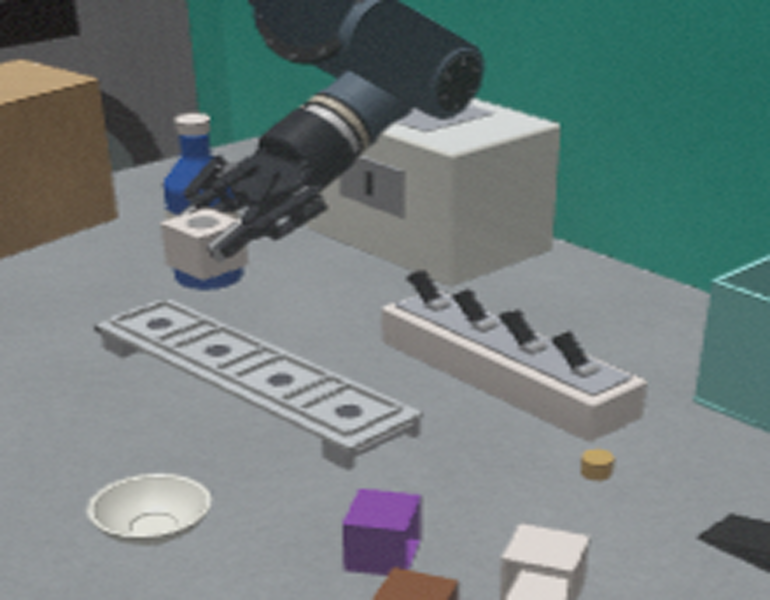

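Run:
```python
from h import *
from scipy.optimize import least_squares
D=[(.5284,1.4339,1.1814,.2144,.5864,.2554),(.6174,1.2563,1.2584,.6696,-.173,.2563),(.4796,1.5881,1.0724,.5193,.241,.2371),(.435,1.614,1.268,.4591,.2211,.2585),(1.024,1.106,2.137,.4928,.2422,.1606),(.88,1.551,1.09,.5211,-.097,.0307)]
def f(p,full=False):
    L2,L3,o,d1,a1,Lt=p; out=[];W=[]
    for q2,q3,q5,x,y,z in D:
        r=np.sqrt(x*x+y*y-.0121)
        wr=a1+L2*np.sin(q2)+L3*np.sin(q2+q3+o); wz=d1+L2*np.cos(q2)+L3*np.cos(q2+q3+o)
        W.append((wr,wz)); s=q2+q3+q5
        out+= [wr+Lt*np.sin(s)-r, wz+Lt*np.cos(s)-z]
    return (np.array(out),W) if full else np.array(out)
s=least_squares(f,[.3,.35,-.3,.3,0,.25]); print(s.x.round(3),s.fun.round(4)); print(np.round(f(s.x,True)[1],3))
t=manip.snapshot("top")
print("toaster bottom",atz(t,(165,126),0),atz(t,(243,129),0), "top edge",atz(t,(152,97),.16),atz(t,(238,95),.16))
```

```text
[0.571 0.41  0.309 0.284 0.014 0.257] [ 0.0003  0.0006 -0.0001  0.0009 -0.      0.0008  0.0018 -0.     -0.0028
 -0.0034  0.0008  0.0011]
[[0.615 0.513]
 [0.68  0.514]
 [0.561 0.494]
 [0.544 0.511]
 [0.767 0.268]
 [0.614 0.27 ]]
toaster bottom [0.7932357  0.50443499 0.        ] [0.7834466  0.24403705 0.        ] top edge [0.81907132 0.47463416 0.16      ] [0.8254729  0.22352113 0.16      ]
```

Fit: the wrist centre is 257 mm behind the TCP, which at pocket 3 would come close to the toaster. Pocket 2 clears both the toaster and the levers, so this cup goes there.

Run:
```python
from h import *
p,r=cup_place(2,up=.10); s=plan(p,r); p2,_=cup_place(2,up=.01); print(p,p2); plan(p2,r,4,start=s)
```

```text
[[[-0.0011, -0.0426, 0.0011, 0, 0.1, 0.1],
 [-0.0011, -0.0427, 0.001, -0.1, 0.2, 0]]]
[0.49712937 0.15730355 0.15953571] [0.49712937 0.15730355 0.06953571]
[[[-0.0204, 0, 0.0095, 0, 0, 0],
 [-0.0204, 0, 0.0095, 0, 0, 0],
 [-0.0204, 0, 0.0095, 0, 0, 0],
 [-0.0204, 0, 0.0095, 0, 0, 0]]]
```

play_rows(
  steps=[
    [[-0.001,-0.0426,0.001,0,0.1,0.1],[-0.001,-0.0427,0.001,0,0.2,0],[0,0,0,0,0,0],[-0.0204,0,0.0095,0,0,0],[-0.0204,0,0.0095,0,0,0],[-0.0204,0,0.0095,0,0,0],[-0.0204,0,0.0095,0,0,0],[0,0,0,0,0,0],[0,0,0,0,0,0]],
  ],
)

```text
t: 20.3
tcp_pos: [0.4963, 0.1573, 0.0664]
tool_rot: [-0.024, 0.841, -0.016, -0.54]
force: [-0.3, -0.6, 0.1]
finger_gap: 0.576
```

Run:
```python
from h import *
st=manip.sense(); print(st["t"],st["q"].round(3),st["tcp_pos"].round(4),st["force"].round(1))
p2,r=cup_place(2,up=0);s=plan(p2,r,3)
s=manip.snapshot("side");cv2.imwrite("pics/s8.png",cv2.resize(s["img"][80:260,180:400],None,fx=3.5,fy=3.3,interpolation=cv2.INTER_CUBIC)[:,:,::-1])
```

```text
20.3 [ 0.081  1.135  1.15   0.023  1.997 -1.551] [0.4963 0.1573 0.0664] [-0.3 -0.6  0.1]
[[[-0.0022, 0, 0.0007, 0, -0.1, 0],
 [-0.0022, 0, 0.0007, -0.1, -0.1, 0],
 [-0.0022, 0, 0.0008, 0, -0.2, 0]]]
```

View pics/s8.png

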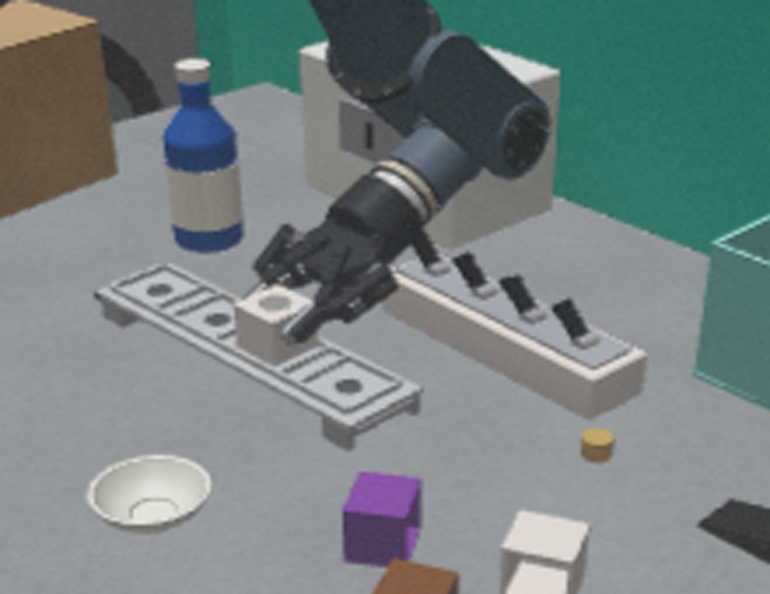

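play_rows(
  steps=[
    [[-0.002,0,0.0009,0,0,0],[-0.002,0,0.0009,0,0,0],[-0.0018,0,0.0008,0,0,0],[0,0,0,0,0,0]],
  ],
)

```text
t: 20.85
tcp_pos: [0.4965, 0.1572, 0.0618]
tool_rot: [-0.024, 0.841, -0.016, -0.54]
force: [1.6, 1.0, 4.8]
finger_gap: 0.583
```

play_rows(
  steps=[
    [[-0.001,0,0.0005,0,0,0],[0,0,0,0,0,0]],
  ],
)

```text
t: 21.1
tcp_pos: [0.4965, 0.1572, 0.0617]
tool_rot: [-0.024, 0.841, -0.016, -0.541]
force: [2.4, 0.6, 8.1]
finger_gap: 0.58
```

Run:
```python
from h import *
s=manip.snapshot("side");cv2.imwrite("pics/s9.png",cv2.resize(s["img"][150:220,210:310],None,fx=8,fy=8,interpolation=cv2.INTER_CUBIC)[:,:,::-1])
```

```text
(no output)
```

View pics/s9.png

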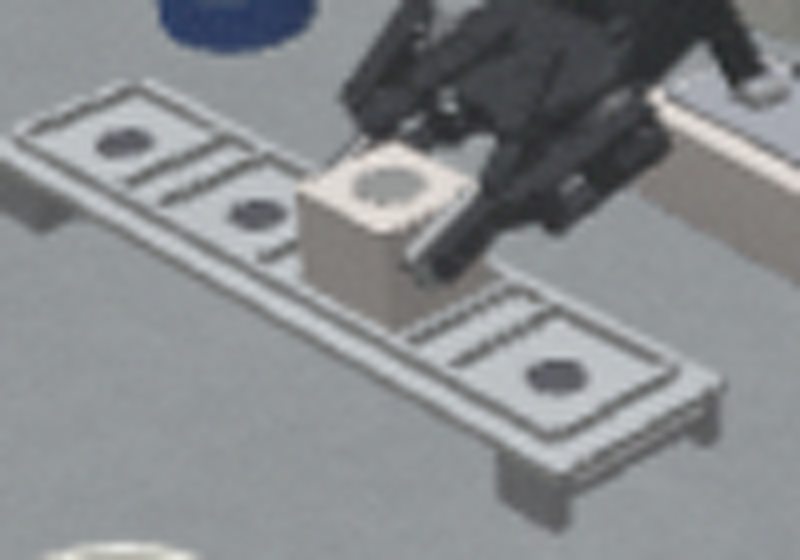

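play_rows(
  steps=[
    [[0,0,0,0,0,0],[0,0,0,0,0,0],[0,0,0,0,0,0],[0.002,0,-0.02,0,0,0],[0.002,0,-0.03,0,0,0],[0.002,0,-0.03,0,0,0]],
  ],
  fingers=0.72,
)

```text
t: 21.9
tcp_pos: [0.5668, 0.1613, 0.0981]
tool_rot: [-0.024, 0.841, -0.016, -0.54]
force: [0.1, 0.1, -0.5]
finger_gap: 0.721
```

Run:
```python
from h import *
st=manip.sense(); print(st["t"],st["q"].round(3),st["tcp_pos"].round(4),st["force"].round(1))
s=manip.snapshot("side");cv2.imwrite("pics/s10.png",cv2.resize(s["img"][150:220,210:310],None,fx=8,fy=8,interpolation=cv2.INTER_CUBIC)[:,:,::-1])
p,g,r=cup_pick((.442,-.199),28,a=40,back=.08)
q0=st["tcp_pos"]
s=plan(q0+[0,0,.13],tool(183.2,40)); s=plan([.42,.02,.27],tool(100,0),start=s); s=plan([.42,-.16,.27],tool(15,0),start=s)
```

```text
21.9 [ 0.079  1.169  0.921  0.024  2.194 -1.547] [0.5668 0.1613 0.0981] [ 0.1  0.1 -0.5]
[[[0.0393, 0.0001, -0.0171, 0, -8.3, 0],
 [0.0364, 0, -0.0225, 0, -8.3, 0],
 [0.0328, 0.0001, -0.0276, 0, -8.4, 0]]]
[[[0.0161, -0.0148, 0.0075, -3.2, -3.6, 8.8],
 [0.0141, -0.0174, 0.0056, -3.2, -3.6, 8.9],
 [0.0115, -0.0197, 0.0037, -3.3, -3.7, 8.8],
 [0.0085, -0.0214, 0.002, -3.2, -3.6, 8.9],
 [0.0051, -0.0226, 0.0002, -3.2, -3.6, 8.8],
 [0.0016, -0.023, -0.0012, -3.2, -3.6, 8.8],
 [-0.002, -0.0229, -0.0025, -3.2, -3.7, 8.9],
 [-0.0057, -0.0221, -0.0035, -3.2, -3.6, 8.8],
 [-0.0093, -0.0207, -0.0042, -3.3, -3.6, 8.8]]]
[[[-0.0197, -0.0035, 0, 0, 0, 9.4],
 [-0.02, -0.0002, 0, 0, 0, 9.5],
 [-0.0197, 0.0031, 0, 0, 0, 9.4],
 [-0.019, 0.0063, 0, 0, 0, 9.5],
 [-0.0177, 0.0093, 0, 0, 0, 9.4],
 [-0.016, 0.0121, 0, 0, 0, 9.5],
 [-0.0137, 0.0146, 0, 0, 0, 9.4],
 [-0.0111, 0.0166, 0, 0, 0, 9.5],
 [-0.0083, 0.0182, 0, 0, 0, 9.4]]]
```

View pics/s10.png

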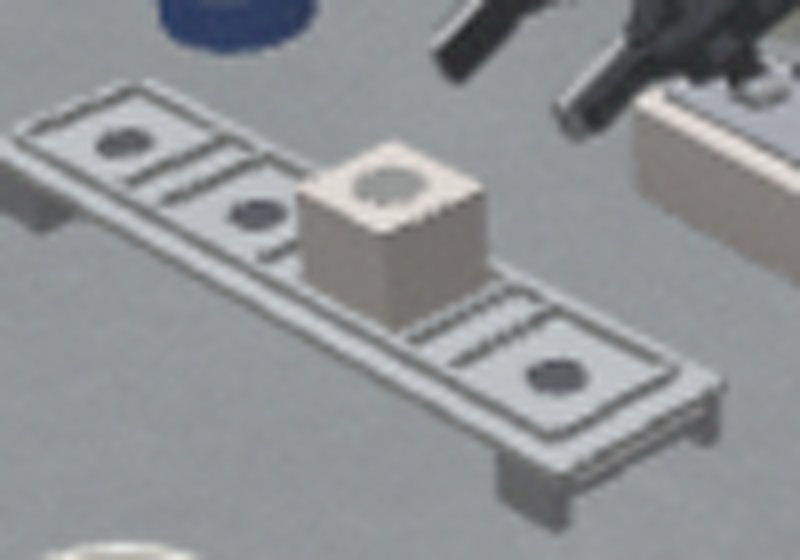

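The cup stands rim down in pocket 2. On to the second lying cup.

play_rows(
  steps=[
    [[0.0393,0,-0.017,0,-8.3,0],[0.0364,0,-0.0225,0,-8.3,0],[0.0328,0,-0.0276,0,-8.4,0]],
  ],
  fingers=0.8,
)

```text
t: 22.32
tcp_pos: [0.5634, 0.161, 0.2266]
tool_rot: [-0.027, 0.939, -0.01, -0.343]
force: [0.3, -0.5, 0.6]
finger_gap: 0.798
```

play_rows(
  steps=[
    [[0.016,-0.0148,0.0075,-3.2,-3.6,8.8],[0.014,-0.0174,0.0056,-3.2,-3.6,8.9],[0.0115,-0.0197,0.0037,-3.3,-3.7,8.8],[0.0085,-0.0214,0.002,-3.2,-3.6,8.9],[0.005,-0.0226,0,-3.2,-3.6,8.8],[0.0016,-0.023,-0.0012,-3.2,-3.6,8.8],[-0.002,-0.0229,-0.0025,-3.2,-3.7,8.9],[-0.0057,-0.022,-0.0035,-3.2,-3.6,8.8],[-0.0093,-0.0207,-0.0042,-3.3,-3.6,8.8]],
  ],
)

```text
t: 23.45
tcp_pos: [0.4162, 0.0193, 0.2693]
tool_rot: [0.644, 0.765, -0.002, -0.001]
force: [0.1, 0.0, -0.4]
finger_gap: 0.799
```

play_rows(
  steps=[
    [[-0.0197,-0.0035,0,0,0,9.4],[-0.02,0,0,0,0,9.5],[-0.0197,0.003,0,0,0,9.4],[-0.019,0.0063,0,0,0,9.5],[-0.0177,0.0093,0,0,0,9.4],[-0.016,0.012,0,0,0,9.5],[-0.0137,0.0146,0,0,0,9.4],[-0.011,0.0166,0,0,0,9.5],[-0.0083,0.0182,0,0,0,9.4],[0,0,0,0,0,0]],
  ],
)

```text
t: 24.7
tcp_pos: [0.4178, -0.1607, 0.2692]
tool_rot: [0.991, 0.131, -0.003, -0.0]
force: [-0.2, 0.0, 0.1]
finger_gap: 0.803
```

Run:
```python
from h import *
st=manip.sense(); print(st["t"],st["q"].round(3),st["tcp_pos"].round(4),st["tool_rot"].round(4))
w=manip.snapshot("wrist"); cv2.imwrite("pics/w11.png",cv2.resize(w["img"],None,fx=1.25,fy=1.25,interpolation=cv2.INTER_CUBIC)[:,:,::-1])
np.savez("w11.npz",**{k:np.array(w[k]) for k in ["img","K","world_from_camera"]})
print(proj(w,[[.442,-.199,.05],[.4325,-.377,.046],[.511,-.099,.05]]).round())
```

```text
24.7 [-0.616  0.272  1.84  -0.004  1.034  0.694] [ 0.4178 -0.1607  0.2692] [ 9.913e-01  1.315e-01 -2.800e-03 -2.000e-04]
[[360. 166.]
 [487. 208.]
 [294.  85.]]
```

View pics/w11.png

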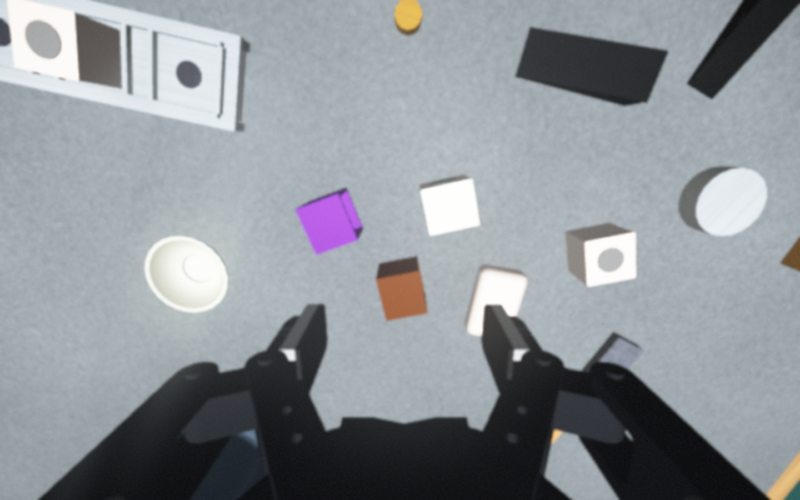

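The cup is still at (450,207), where predicted, with the purple look-alike at (328,220) and the brown at (401,290).

Run:
```python
from h import *
w=dict(np.load("w11.npz"))
face(w,(360,165),.05,r=32); face(w,(488,208),.046,r=32)
p,g,r=cup_pick((.442,-.1985),28,a=40,back=.07); print(p,g)
s=plan(p,r); plan(g,r,3,start=s)
```

```text
c [ 0.4421 -0.1994] yaw 27.7 sides [(0.0526, 118), (0.048, 28)] thr 213.0
c [ 0.4325 -0.3779] yaw 26.5 sides [(0.0513, 117), (0.0522, 27)] thr 202.0
[ 0.49043132 -0.17274861  0.08321938] [ 0.45070297 -0.19387255  0.02959627]
[[[0.0136, 0.0064, 0.0371, -0.9, -7.9, -2.4],
 [0.0184, 0.0065, 0.035, -1.0, -7.9, -2.5],
 [0.0226, 0.0068, 0.0322, -0.9, -7.9, -2.4],
 [0.0267, 0.0073, 0.029, -0.9, -7.9, -2.5],
 [0.03, 0.0082, 0.0252, -0.9, -7.9, -2.4]]]
[[[0, 0, 0.0233, 0, 0, 0],
 [0, 0, 0.0234, 0, 0, 0],
 [0, 0, 0.0233, 0, 0, 0]]]
```

play_rows(
  steps=[
    [[0.0136,0.0064,0.037,-0.9,-7.9,-2.4],[0.0184,0.0065,0.035,-1.0,-7.9,-2.5],[0.0226,0.0068,0.032,-0.9,-7.9,-2.4],[0.0267,0.0073,0.029,-0.9,-7.9,-2.5],[0.03,0.0082,0.025,-0.9,-7.9,-2.4],[0,0,0,0,0,0],[0,0,0,0,0,0]],
  ],
)

```text
t: 25.62
tcp_pos: [0.4908, -0.1726, 0.085]
tool_rot: [0.912, 0.227, -0.332, 0.083]
force: [-0.1, 1.0, 1.4]
finger_gap: 0.797
```

Run:
```python
from h import *
p,g,r=cup_pick((.442,-.1988),28,a=40); plan(g,r,3)
```

```text
[[[0.0003, 0.0001, 0.0239, 0, 0, 0],
 [0.0002, 0, 0.0239, 0, 0, 0],
 [0.0003, 0.0001, 0.0239, 0, 0, 0]]]
```

play_rows(
  steps=[
    [[0.0003,0,0.0239,0,0,0],[0.0003,0,0.0239,0,0,0],[0.0003,0,0.0235,0,0,0],[0,0,0,0,0,0],[0,0,0,0,0,0]],
  ],
)

```text
t: 26.25
tcp_pos: [0.4529, -0.1951, 0.0319]
tool_rot: [0.913, 0.225, -0.329, 0.084]
force: [1.0, -0.2, 0.0]
finger_gap: 0.798
```

play_rows(
  steps=[
    [[0,0,0,0,0,0],[0,0,0,0,0,0],[0,0,0,0,0,0],[0,0,0,0,0,0]],
  ],
  fingers=0,
)

```text
t: 26.75
tcp_pos: [0.4529, -0.1947, 0.0307]
tool_rot: [0.912, 0.226, -0.331, 0.084]
force: [1.6, 1.5, 8.6]
finger_gap: 0.581
```

Run:
```python
from h import *
st=manip.sense(); print(st["t"],st["q"].round(3),st["tcp_pos"].round(4),st["finger_gap"])
s=plan(st["tcp_pos"]+[0,0,.2],tool(30,-20)); s=plan([.43,.05,.27],tool(100,0),start=s); s=plan([.47,.22,.25],tool(183.2,30),start=s);p,r=cup_place(3,a=40,up=.1); s=plan(p,r,start=s)
```

```text
26.75 [-0.364  0.933  1.589 -0.552  1.181  1.083] [ 0.4529 -0.1947  0.0307] 0.5808604927169811
[[[-0.0321, 0.0002, -0.0383, -0.2, 5.0, -0.5],
 [-0.0287, 0.0001, -0.041, -0.2, 5.0, -0.5],
 [-0.0249, 0, -0.0433, -0.2, 5.0, -0.4],
 [-0.0211, -0.0001, -0.0454, -0.2, 5.0, -0.5]]]
[[[0.0118, -0.0319, -0.0103, -1.7, 2.5, -9.9],
 [0.0176, -0.0291, -0.0105, -1.8, 2.5, -9.9],
 [0.0228, -0.0252, -0.0106, -1.7, 2.5, -9.9],
 [0.0271, -0.0206, -0.0101, -1.8, 2.5, -9.9],
 [0.0307, -0.0153, -0.0094, -1.7, 2.5, -9.9],
 [0.0333, -0.0094, -0.0084, -1.7, 2.4, -9.9],
 [0.0346, -0.0034, -0.0071, -1.8, 2.5, -9.9]]]
[[[0.0178, 0.0077, 0.0022, 2.4, 2.7, -9.0],
 [0.0163, 0.0104, 0.0027, 2.4, 2.7, -9.0],
 [0.0143, 0.013, 0.0029, 2.4, 2.8, -9.1],
 [0.012, 0.0152, 0.0029, 2.5, 2.7, -9.0],
 [0.0093, 0.0169, 0.0027, 2.4, 2.7, -9.0],
 [0.0063, 0.0183, 0.0024, 2.4, 2.7, -9.0],
 [0.0033, 0.0192, 0.0018, 2.4, 2.7, -9.0],
 [0.0002, 0.0195, 0.001, 2.4, 2.8, -9.0],
 [-0.0028, 0.0193, 0.0002, 2.4, 2.7, -9.1]]]
[[[-0.0322, 0.0106, 0.0329, 0, 10.0, 0],
 [-0.0373, 0.0106, 0.0268, 0, 10.0, 0]]]
```

play_rows(
  steps=[
    [[-0.032,0,-0.0383,-0.2,5.0,-0.5],[-0.0287,0,-0.041,-0.2,5.0,-0.5],[-0.025,0,-0.0433,-0.2,5.0,-0.4],[-0.021,0,-0.0454,-0.2,5.0,-0.5]],
  ],
)

```text
t: 27.25
tcp_pos: [0.452, -0.1942, 0.2307]
tool_rot: [0.952, 0.255, -0.166, 0.043]
force: [0.2, -0.2, -1.2]
finger_gap: 0.581
```

play_rows(
  steps=[
    [[0.0118,-0.0319,-0.0103,-1.7,2.5,-9.9],[0.0176,-0.029,-0.0105,-1.8,2.5,-9.9],[0.0228,-0.025,-0.0106,-1.7,2.5,-9.9],[0.027,-0.0206,-0.01,-1.8,2.5,-9.9],[0.0307,-0.0153,-0.0094,-1.7,2.5,-9.9],[0.0333,-0.0094,-0.0084,-1.7,2.4,-9.9],[0.0346,-0.0034,-0.007,-1.8,2.5,-9.9]],
  ],
)

```text
t: 28.12
tcp_pos: [0.429, 0.0512, 0.2693]
tool_rot: [0.641, 0.768, 0.002, -0.001]
force: [0.9, 0.1, 0.4]
finger_gap: 0.581
```

play_rows(
  steps=[
    [[0.0178,0.0077,0.0022,2.4,2.7,-9.0],[0.0163,0.0104,0.0027,2.4,2.7,-9.0],[0.0143,0.013,0.003,2.4,2.8,-9.1],[0.012,0.0152,0.003,2.5,2.7,-9.0],[0.0093,0.017,0.0027,2.4,2.7,-9.0],[0.0063,0.0183,0.0024,2.4,2.7,-9.0],[0.0033,0.0192,0.0018,2.4,2.7,-9.0],[0,0.0195,0.001,2.4,2.8,-9.0],[-0.0028,0.0193,0,2.4,2.7,-9.1]],
  ],
)

```text
t: 29.25
tcp_pos: [0.47, 0.2205, 0.2491]
tool_rot: [-0.03, 0.965, -0.006, -0.26]
force: [-0.5, -0.3, -1.2]
finger_gap: 0.588
```

play_rows(
  steps=[
    [[-0.032,0.0106,0.033,0,10.0,0],[-0.0373,0.0106,0.0268,0,10.0,0],[0,0,0,0,0,0],[0,0,0,0,0,0]],
  ],
)

```text
t: 29.75
tcp_pos: [0.4909, 0.2426, 0.1606]
tool_rot: [-0.026, 0.906, -0.01, -0.423]
force: [0.3, -0.5, 1.2]
finger_gap: 0.581
```

Run:
```python
from h import *
st=manip.sense(); print(st["t"],st["q"].round(3),st["tcp_pos"].round(4),st["tool_rot"].round(4),st["finger_gap"])
p,r=cup_place(3,a=40,up=.1);print(p,r.as_quat().round(4))
p,r=cup_place(3,a=40,up=.010); plan(p,r,4)
w=manip.snapshot("wrist"); cv2.imwrite("pics/w12.png",cv2.resize(w["img"],None,fx=1.25,fy=1.25,interpolation=cv2.INTER_CUBIC)[:,:,::-1])
```

```text
29.75 [ 0.198  0.904  1.22   0.117  1.884 -1.446] [0.4909 0.2426 0.1606] [-0.0262  0.9056 -0.0103 -0.4233] 0.5812074123166954
[0.4915891  0.24245657 0.16085673] [-0.0253  0.906  -0.0118 -0.4225]
[[[-0.0173, -0.0001, 0.0142, 0, 0, 0],
 [-0.0173, -0.0001, 0.0143, 0.1, 0, 0.1],
 [-0.0174, -0.0001, 0.0142, 0, -0.1, 0],
 [-0.0172, 0, 0.0143, 0, 0, 0.1]]]
```

View pics/w12.png

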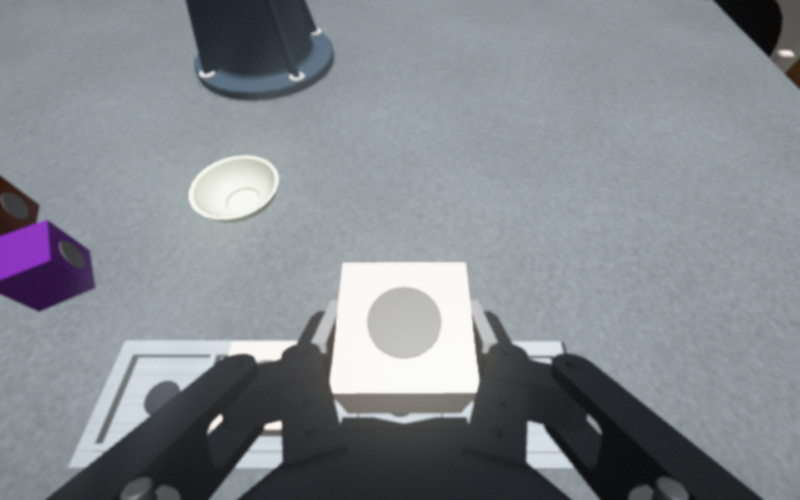

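play_rows(
  steps=[
    [[-0.0173,0,0.0142,0,0,0],[-0.0173,0,0.0142,0,0,0],[-0.0173,0,0.0142,0,0,0],[-0.0173,0,0.0142,0,0,0],[0,0,0,0,0,0],[0,0,0,0,0,0]],
  ],
)

```text
t: 30.55
tcp_pos: [0.492, 0.2428, 0.0703]
tool_rot: [-0.026, 0.906, -0.01, -0.423]
force: [-0.1, 0.8, -0.5]
finger_gap: 0.585
```

Run:
```python
from h import *
st=manip.sense(); print(st["tcp_pos"].round(4))
p,r=cup_place(3,a=40,up=0); print(p); plan(p,r,4)
s=manip.snapshot("side");cv2.imwrite("pics/s13.png",cv2.resize(s["img"][140:220,200:310],None,fx=7,fy=7,interpolation=cv2.INTER_CUBIC)[:,:,::-1])
```

```text
[0.492  0.2428 0.0703]
[0.4915891  0.24245657 0.06085673]
[[[-0.0017, -0.0001, 0.0016, 0, 0, 0],
 [-0.0018, -0.0001, 0.0016, 0.1, -0.1, 0.1],
 [-0.0017, -0.0001, 0.0016, 0, 0, 0],
 [-0.0018, 0, 0.0016, 0, 0, 0]]]
```

View pics/s13.png

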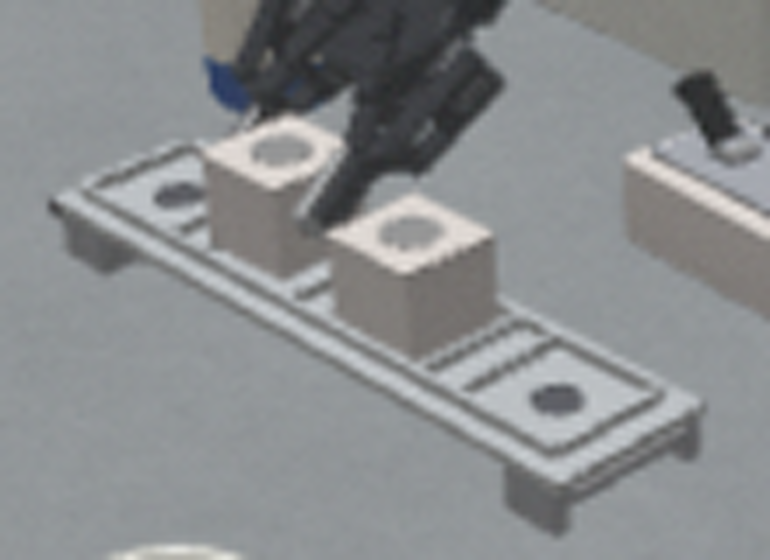

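play_rows(
  steps=[
    [[-0.0017,0,0.0014,0,0,0],[-0.0017,0,0.0014,0,0,0],[-0.0017,0,0.0014,0,0,0],[0,0,0,0,0,0]],
  ],
)

```text
t: 31.1
tcp_pos: [0.4919, 0.2428, 0.0638]
tool_rot: [-0.026, 0.906, -0.01, -0.423]
force: [-0.7, 0.9, -0.4]
finger_gap: 0.582
```

play_rows(
  steps=[
    [[-0.0016,0,0.0013,0,0,0],[-0.0012,0,0.001,0,0,0],[0,0,0,0,0,0]],
  ],
)

```text
t: 31.48
tcp_pos: [0.4922, 0.2429, 0.0627]
tool_rot: [-0.026, 0.905, -0.01, -0.424]
force: [0.7, 1.2, 8.0]
finger_gap: 0.58
```

play_rows(
  steps=[
    [[0,0,0,0,0,0],[0,0,0,0,0,0],[0,0,0,0,0,0],[0.002,0,-0.02,0,0,0],[0.002,0,-0.03,0,0,0],[0.002,0,-0.035,0,0,0],[0,0,0,0,0,0]],
  ],
  fingers=0.72,
)

```text
t: 32.35
tcp_pos: [0.5555, 0.2461, 0.1205]
tool_rot: [-0.026, 0.907, -0.01, -0.42]
force: [-0.4, -1.2, -0.2]
finger_gap: 0.723
```

Run:
```python
from h import *
st=manip.sense(); print(st["t"],st["q"].round(3),st["tcp_pos"].round(4),st["force"].round(1))
s=manip.snapshot("side");cv2.imwrite("pics/s14.png",cv2.resize(s["img"][140:220,200:310],None,fx=7,fy=7,interpolation=cv2.INTER_CUBIC)[:,:,::-1])
t=manip.snapshot("top");cv2.imwrite("pics/t14.png",cv2.resize(t["img"][130:290,190:490],None,fx=2.66,fy=2.66,interpolation=cv2.INTER_CUBIC)[:,:,::-1])
q0=st["tcp_pos"]
s=plan(q0+[0,0,.12],tool(183.2,20)); s=plan([.44,-.02,.27],tool(100,0),start=s); s=plan([.40,-.32,.25],tool(27,0),start=s)
```

```text
32.35 [ 0.186  1.026  1.027  0.111  1.95  -1.448] [0.5555 0.2461 0.1205] [-0.4 -1.2 -0.2]
[[[0.0305, 0.0001, -0.0268, 0.1, -10.0, 0],
 [0.0254, 0.0001, -0.0318, 0, -10.1, 0.1],
 [0.0194, 0, -0.0357, 0.1, -10.0, 0]]]
[[[0.0147, -0.0288, 0.0019, -1.6, -1.8, 9.1],
 [0.01, -0.0308, 0.0006, -1.6, -1.8, 9.2],
 [0.005, -0.032, -0.0004, -1.6, -1.8, 9.1],
 [-0.0002, -0.0324, -0.0015, -1.7, -1.9, 9.2],
 [-0.0054, -0.0318, -0.0023, -1.6, -1.8, 9.1],
 [-0.0105, -0.0306, -0.0029, -1.6, -1.8, 9.2],
 [-0.0153, -0.0283, -0.0034, -1.6, -1.8, 9.1],
 [-0.0197, -0.0255, -0.0035, -1.6, -1.8, 9.1],
 [-0.0236, -0.0219, -0.0035, -1.6, -1.8, 9.2]]]
[[[-0.0361, -0.0114, 0.0025, 0, 0, 9.1],
 [-0.0374, -0.0056, 0.0025, 0, 0, 9.1],
 [-0.0378, 0.0004, 0.0025, 0, 0, 9.2],
 [-0.0373, 0.0064, 0.0025, 0, 0, 9.1],
 [-0.0358, 0.0123, 0.0025, 0, 0, 9.1],
 [-0.0334, 0.0177, 0.0025, 0, 0, 9.2],
 [-0.0301, 0.0229, 0.0025, 0, 0, 9.1],
 [-0.0262, 0.0274, 0.0025, 0, 0, 9.1]]]
```

View pics/s14.png

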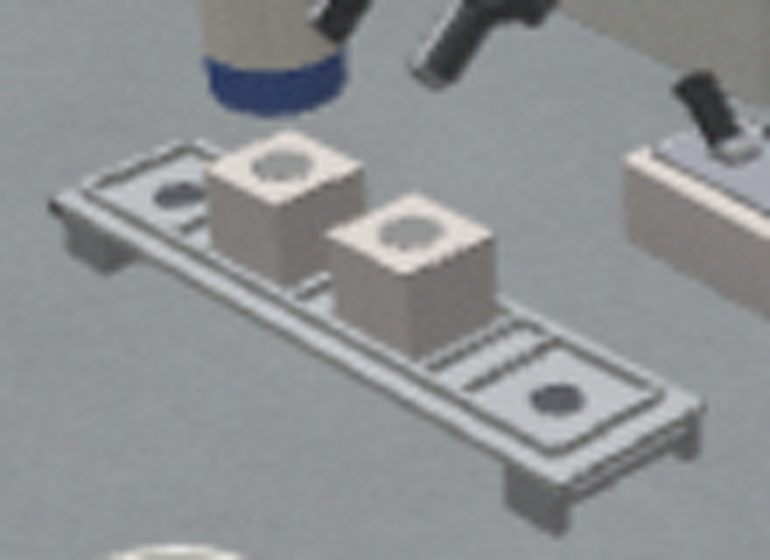

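View pics/t14.png

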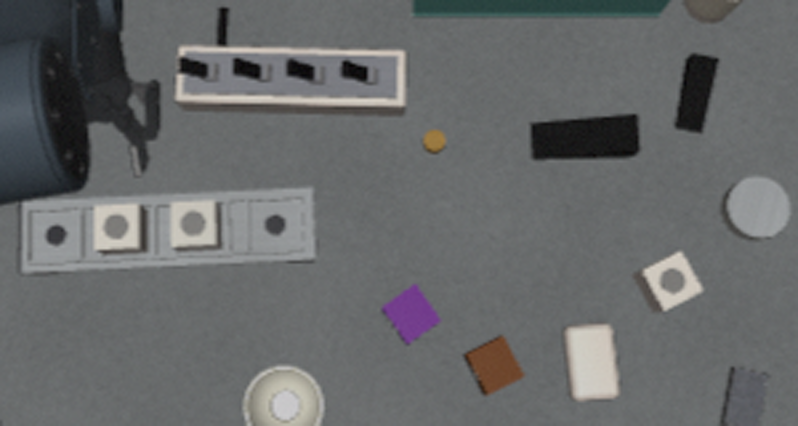

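Two cups are seated, and all four levers are still over to off. Next the standing cup.

play_rows(
  steps=[
    [[0.0305,0,-0.0268,0.1,-10.0,0],[0.0254,0,-0.0318,0,-10.1,0.1],[0.0194,0,-0.0357,0.1,-10.0,0]],
  ],
  fingers=0.8,
)

```text
t: 32.83
tcp_pos: [0.5549, 0.2458, 0.2404]
tool_rot: [-0.028, 0.985, -0.005, -0.173]
force: [-0.0, -0.6, -0.3]
finger_gap: 0.799
```

play_rows(
  steps=[
    [[0.0147,-0.0288,0.002,-1.6,-1.8,9.1],[0.01,-0.0308,0.0006,-1.6,-1.8,9.2],[0.005,-0.032,0,-1.6,-1.8,9.1],[0,-0.0324,-0.0015,-1.7,-1.9,9.2],[-0.0054,-0.0318,-0.0023,-1.6,-1.8,9.1],[-0.0105,-0.0306,-0.003,-1.6,-1.8,9.2],[-0.0153,-0.0283,-0.0034,-1.6,-1.8,9.1],[-0.0197,-0.0255,-0.0035,-1.6,-1.8,9.1],[-0.0236,-0.022,-0.0035,-1.6,-1.8,9.2]],
  ],
)

```text
t: 33.95
tcp_pos: [0.4377, -0.0201, 0.269]
tool_rot: [0.645, 0.765, -0.001, -0.001]
force: [0.7, -0.4, -0.1]
finger_gap: 0.797
```

play_rows(
  steps=[
    [[-0.036,-0.0114,0.0025,0,0,9.1],[-0.0374,-0.0056,0.0025,0,0,9.1],[-0.0378,0,0.0025,0,0,9.2],[-0.0373,0.0064,0.0025,0,0,9.1],[-0.0358,0.0123,0.0025,0,0,9.1],[-0.0334,0.0177,0.0025,0,0,9.2],[-0.03,0.0229,0.0025,0,0,9.1],[-0.0262,0.0274,0.0025,0,0,9.1],[0,0,0,0,0,0]],
  ],
)

```text
t: 35.08
tcp_pos: [0.3988, -0.3208, 0.2486]
tool_rot: [0.973, 0.232, -0.001, -0.001]
force: [0.2, 1.2, -1.2]
finger_gap: 0.796
```

Run:
```python
from h import *
st=manip.sense(); print(st["t"],st["q"].round(3),st["tcp_pos"].round(4),st["tool_rot"].round(4))
w=manip.snapshot("wrist"); cv2.imwrite("pics/w15.png",cv2.resize(w["img"],None,fx=1.25,fy=1.25,interpolation=cv2.INTER_CUBIC)[:,:,::-1])
np.savez("w15.npz",**{k:np.array(w[k]) for k in ["img","K","world_from_camera"]})
c=proj(w,[[.4325,-.378,.046]]).round()[0]; print(c*1.25)
c,a=face(w,c,.046,r=40)
s=plan([*c,.12],tool(a,0)); plan([*c,.038],tool(a,0),start=s)
```

```text
35.075 [-0.896  0.387  1.72   0.     1.037  0.206] [ 0.3988 -0.3208  0.2486] [ 9.727e-01  2.322e-01 -6.000e-04 -1.500e-03]
[476.25 222.5 ]
c [ 0.433  -0.3777] yaw 26.9 sides [(0.0523, 117), (0.052, 27)] thr 212.0
[[[0.0013, 0.0228, 0.0428, -0.1, 0, 0],
 [0.0014, 0.0227, 0.0428, -0.1, 0, 0],
 [0.0013, 0.0227, 0.0429, -0.1, 0, 0]]]
[[[0, 0, 0.041, 0, 0, 0],
 [0, 0, 0.041, 0, 0, 0]]]
```

View pics/w15.png

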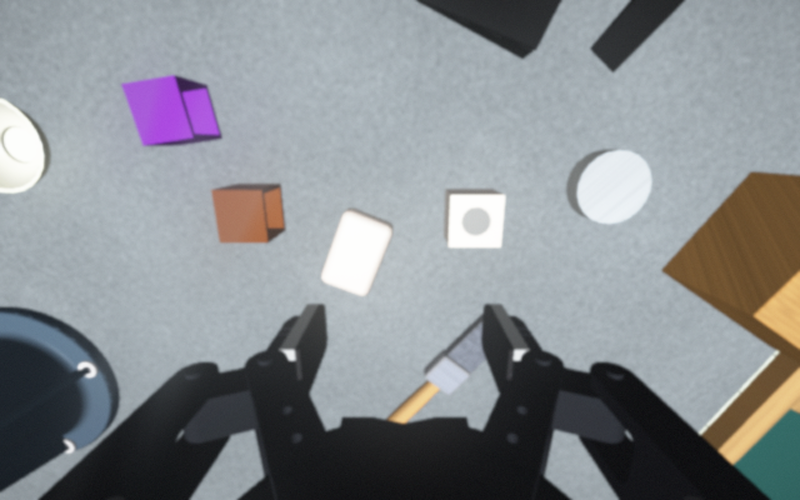

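play_rows(
  steps=[
    [[0.0013,0.0228,0.0428,-0.1,0,0],[0.0013,0.0228,0.0428,-0.1,0,0],[0.0013,0.0227,0.0428,-0.1,0,0],[0,0,0,0,0,0],[0,0,0.041,0,0,0],[0,0,0.041,0,0,0],[0,0,0,0,0,0]],
  ],
)

```text
t: 36.0
tcp_pos: [0.4335, -0.3762, 0.0392]
tool_rot: [0.972, 0.234, -0.001, -0.001]
force: [0.1, 0.3, 0.3]
finger_gap: 0.798
```

play_rows(
  steps=[
    [[0,0,0,0,0,0],[0,0,0,0,0,0],[0,0,0,0,0,0],[0,0,0,0,0,0]],
  ],
  fingers=0,
)

```text
t: 36.5
tcp_pos: [0.4359, -0.3802, 0.0424]
tool_rot: [0.972, 0.233, 0.002, 0.004]
force: [0.2, 1.7, 7.7]
finger_gap: 0.581
```

Run:
```python
from h import *
st=manip.sense(); print(st["t"],st["q"].round(3),st["tcp_pos"].round(4),st["finger_gap"])
s=plan(st["tcp_pos"]+[0,0,.2],R.from_quat(st["tool_rot"]))
s=plan([.46,.05,.26],tool(93.2,0),start=s);s=plan([*PK[4],.22],tool(93.2,0),start=s)
```

```text
36.5 [-0.91   0.779  1.697 -0.     0.658  0.189] [ 0.4359 -0.3802  0.0424] 0.5809574884692977
[[[0.0001, 0.0004, -0.05, 0, 0, 0],
 [0, 0.0004, -0.05, 0, 0, 0],
 [0.0001, 0.0004, -0.05, 0, 0, 0],
 [0.0001, 0.0004, -0.05, 0, 0, 0]]]
[[[0.0271, -0.0465, -0.0025, 0.1, 0, -8.3],
 [0.0336, -0.0422, -0.0025, 0, 0, -8.2],
 [0.0392, -0.0369, -0.0025, 0.1, 0.1, -8.3],
 [0.0441, -0.0308, -0.0023, 0, 0, -8.3],
 [0.0481, -0.0242, -0.0023, 0.1, 0, -8.3],
 [0.0511, -0.017, -0.0023, 0, 0, -8.2],
 [0.0531, -0.0095, -0.0023, 0.1, 0.1, -8.3],
 [0.0538, -0.0018, -0.0022, 0.1, 0, -8.3]]]
[[[0.0551, 0.0076, 0.008, 0, 0, 0],
 [0.055, 0.0076, 0.008, 0, 0, 0],
 [0.0551, 0.0076, 0.008, 0, 0, 0],
 [0.055, 0.0075, 0.008, 0, 0, 0],
 [0.0551, 0.0076, 0.008, 0, 0, 0]]]
```

play_rows(
  steps=[
    [[0,0.0004,-0.05,0,0,0],[0,0.0004,-0.05,0,0,0],[0,0.0004,-0.05,0,0,0],[0,0.0004,-0.05,0,0,0]],
  ],
)

```text
t: 37.0
tcp_pos: [0.435, -0.3799, 0.2427]
tool_rot: [0.972, 0.233, 0.001, 0.003]
force: [0.5, 0.6, -0.7]
finger_gap: 0.58
```

play_rows(
  steps=[
    [[0.027,-0.0465,-0.0025,0.1,0,-8.3],[0.0336,-0.0422,-0.0025,0,0,-8.2],[0.0392,-0.0369,-0.0025,0.1,0.1,-8.3],[0.044,-0.0308,-0.0023,0,0,-8.3],[0.048,-0.0242,-0.0023,0.1,0,-8.3],[0.051,-0.017,-0.0023,0,0,-8.2],[0.053,-0.0095,-0.0023,0.1,0.1,-8.3],[0.0538,-0.0018,-0.0022,0.1,0,-8.3]],
  ],
)

```text
t: 38.0
tcp_pos: [0.459, 0.0514, 0.2597]
tool_rot: [0.685, 0.728, 0.0, -0.001]
force: [0.8, 0.4, -0.8]
finger_gap: 0.585
```

play_rows(
  steps=[
    [[0.055,0.0076,0.008,0,0,0],[0.055,0.0076,0.008,0,0,0],[0.055,0.0076,0.008,0,0,0],[0.055,0.0076,0.008,0,0,0],[0.055,0.0076,0.008,0,0,0],[0,0,0,0,0,0],[0,0,0,0,0,0]],
  ],
)

```text
t: 38.88
tcp_pos: [0.481, 0.3261, 0.2196]
tool_rot: [0.687, 0.727, -0.0, -0.002]
force: [0.3, 0.3, 0.0]
finger_gap: 0.581
```

Run:
```python
from h import *
st=manip.sense(); print(st["t"],st["q"].round(3),st["tcp_pos"].round(4),st["tool_rot"].round(4),st["finger_gap"])
plan([*PK[4],.078],tool(93.2,0),4)
w=manip.snapshot("wrist"); cv2.imwrite("pics/w16.png",cv2.resize(w["img"],None,fx=1.25,fy=1.25,interpolation=cv2.INTER_CUBIC)[:,:,::-1])
```

```text
38.875 [0.402 0.514 1.582 0.004 1.048 0.344] [0.481  0.3261 0.2196] [ 6.868e-01  7.269e-01 -4.000e-04 -1.900e-03] 0.58125927313529
[[[0.0001, 0.0005, 0.0354, 0, 0, 0],
 [0.0001, 0.0005, 0.0354, -0.1, -0.1, 0],
 [0.0002, 0.0004, 0.0354, 0, 0, 0],
 [0.0002, 0.0005, 0.0354, -0.1, 0, 0.1]]]
```

View pics/w16.png

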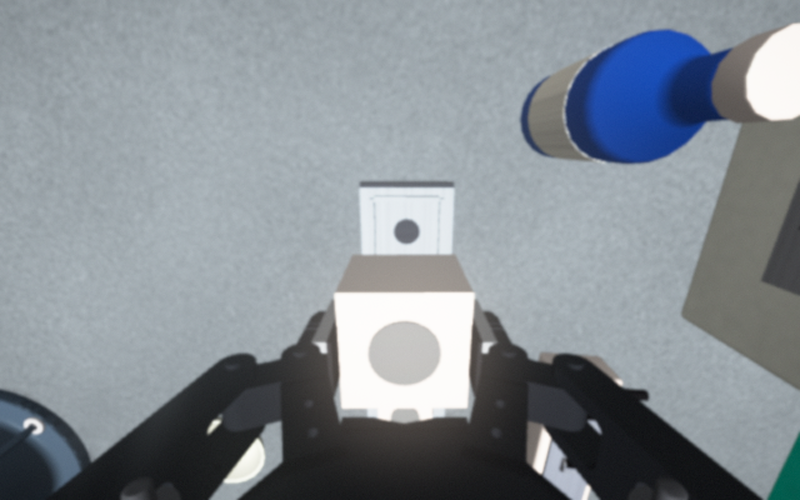

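Run:
```python
from h import *
w=manip.snapshot("wrist"); print(atz(w,(406/1.25,231/1.25),.028), atz(w,(404/1.25,352/1.25),.22-.0424+.046))
```

```text
[0.48224869 0.3253277  0.028     ] [0.48077286 0.32506424 0.2236    ]
```

play_rows(
  steps=[
    [[0.0003,0.0005,0.035,0,0,0],[0.0003,0.0005,0.035,-0.1,-0.1,0],[0.0003,0.0005,0.035,0,0,0],[0,0,0.03,-0.1,0,0],[0,0,0,0,0,0],[0,0,0,0,0,0]],
  ],
)

```text
t: 39.72
tcp_pos: [0.4837, 0.3272, 0.0855]
tool_rot: [0.688, 0.726, 0.001, 0.0]
force: [0.2, 0.6, 0.6]
finger_gap: 0.586
```

play_rows(
  steps=[
    [[0,0,0.0025,0,0,0],[0,0,0.0025,0,0,0],[0,0,0.0025,0,0,0],[0,0,0,0,0,0]],
  ],
)

```text
t: 40.22
tcp_pos: [0.4825, 0.3278, 0.0766]
tool_rot: [0.687, 0.727, 0.0, -0.0]
force: [0.6, -0.4, -0.9]
finger_gap: 0.579
```

play_rows(
  steps=[
    [[0,0,0.002,0,0,0],[0,0,0.002,0,0,0],[0,0,0,0,0,0]],
  ],
)

```text
t: 40.6
tcp_pos: [0.4825, 0.3277, 0.0725]
tool_rot: [0.687, 0.727, 0.0, -0.0]
force: [0.0, 0.5, -0.3]
finger_gap: 0.581
```

play_rows(
  steps=[
    [[0,0,0.0015,0,0,0],[0,0,0.0015,0,0,0],[0,0,0,0,0,0]],
  ],
)

```text
t: 40.98
tcp_pos: [0.4827, 0.3278, 0.0705]
tool_rot: [0.687, 0.727, 0.001, -0.0]
force: [-2.1, -0.9, 5.0]
finger_gap: 0.581
```

Contact came at the expected floor height, so I release and back straight up.

play_rows(
  steps=[
    [[0,0,0,0,0,0],[0,0,0,0,0,0],[0,0,0,0,0,0],[0,0,-0.02,0,0,0],[0,0,-0.04,0,0,0],[0,0,-0.06,0,0,0],[0,0,-0.06,0,0,0],[0,0,0,0,0,0]],
  ],
  fingers=0.72,
)

```text
t: 41.98
tcp_pos: [0.4856, 0.329, 0.2553]
tool_rot: [0.687, 0.727, 0.006, 0.002]
force: [-0.5, 0.4, -0.9]
finger_gap: 0.717
```

Run:
```python
from h import *
st=manip.sense(); print(st["t"],st["q"].round(3),st["tcp_pos"].round(4))
s=manip.snapshot("side");a=cv2.resize(s["img"][130:290,200:500],None,fx=2.66,fy=2.66,interpolation=cv2.INTER_CUBIC)[:,:,::-1]; cv2.imwrite("pics/s17.png",a)
print([ (d["point"],d["score"]) for d in manip.pinpoint("wedge",s)])
s=plan([.50,.05,.26],tool(45,0)); s=plan([.53,-.25,.27],tool(5,0),start=s)
```

```text
41.975 [4.050e-01 4.720e-01 1.542e+00 1.000e-03 1.115e+00 3.480e-01] [0.4856 0.329  0.2553]
[([458.6, 260.2], 0.92), ([403.0, 243.1], 0.68), ([280.5, 193.5], 0.51)]
[[[-0.0556, 0.0004, -0.002, 0, 0, 9.6],
 [-0.0548, 0.0097, -0.0021, 0, 0, 9.7],
 [-0.0523, 0.0188, -0.002, 0, -0.1, 9.6],
 [-0.0485, 0.0272, -0.0019, 0, 0, 9.7],
 [-0.0432, 0.035, -0.002, 0, 0, 9.6]]]
[[[-0.0318, 0.0389, -0.0017, 0, 0, 6.7],
 [-0.0271, 0.0423, -0.0016, 0, 0, 6.6],
 [-0.022, 0.0452, -0.0017, 0, 0, 6.7],
 [-0.0166, 0.0474, -0.0017, 0, 0, 6.7],
 [-0.011, 0.0491, -0.0016, 0, 0, 6.6],
 [-0.0052, 0.0499, -0.0017, 0, 0, 6.7]]]
```

View pics/s17.png

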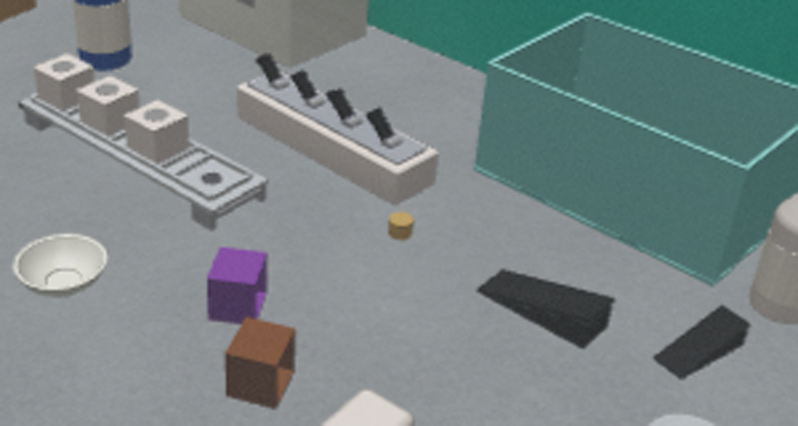

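All three cups stand seated in pockets 2 to 4. Of the two wedges at (545,305) and (702,342), the left one measures about 120 × 45 mm against about 85 mm, so it is the larger and the one meant. Its nose points to +y.

Run:
```python
from h import *
s=plan([.61,-.33,.25],tool(93.2,0))
```

```text
[[[-0.0553, 0.0075, 0, 0, 0, 0],
 [-0.0553, 0.0076, -0.0001, 0, 0, 0],
 [-0.0553, 0.0075, 0, 0, 0, 0],
 [-0.0553, 0.0076, -0.0001, 0, 0, 0],
 [-0.0553, 0.0075, 0, 0, 0, 0],
 [-0.0553, 0.0076, -0.0001, 0, 0, 0],
 [-0.0553, 0.0075, 0, 0, 0, 0],
 [-0.0553, 0.0076, 0, 0.1, 0, 0],
 [-0.0553, 0.0075, -0.0001, 0, -0.1, 0],
 [-0.0553, 0.0076, 0, 0, 0, 0]]]
[[[-0.0553, 0.0075, 0.0001, 0, 0, 0],
 [-0.0553, 0.0076, 0, 0, 0, 0]]]
```

play_rows(
  steps=[
    [[-0.0553,0.0075,0,0,0,0],[-0.0553,0.0075,0,0,0,0],[-0.0553,0.0075,0,0,0,0],[-0.0553,0.0075,0,0,0,0],[-0.0553,0.0075,0,0,0,0],[-0.0553,0.0075,0,0,0,0],[-0.0553,0.0075,0,0,0,0],[-0.0553,0.0075,0,0,0,0],[-0.0553,0.0075,0,0,0,0],[-0.0553,0.0075,0,0,0,0]],
  ],
  fingers=0.78,
)

```text
t: 43.32
tcp_pos: [0.5873, -0.2216, 0.2463]
tool_rot: [0.687, 0.726, -0.0, -0.003]
force: [0.6, 0.2, 0.6]
finger_gap: 0.78
```

play_rows(
  steps=[
    [[-0.0553,0.0075,0,0,0,0],[-0.0553,0.0075,0,0,0,0],[0,0,0,0,0,0],[0,0,0,0,0,0]],
  ],
)

```text
t: 43.82
tcp_pos: [0.6083, -0.3291, 0.2463]
tool_rot: [0.687, 0.726, 0.0, -0.003]
force: [-0.7, 0.6, -0.4]
finger_gap: 0.782
```

Run:
```python
from h import *
st=manip.sense(); print(st["t"],st["q"].round(3),st["tcp_pos"].round(4),st["tool_rot"].round(4))
w=manip.snapshot("wrist"); cv2.imwrite("pics/w18.png",cv2.resize(w["img"],None,fx=1.25,fy=1.25,interpolation=cv2.INTER_CUBIC)[:,:,::-1])
np.savez("w18.npz",**{k:np.array(w[k]) for k in ["img","K","world_from_camera"]})
```

```text
43.825 [-0.658  0.632  1.255  0.002  1.26  -0.713] [ 0.6083 -0.3291  0.2463] [ 6.873e-01  7.264e-01  4.000e-04 -3.100e-03]
```

View pics/w18.png

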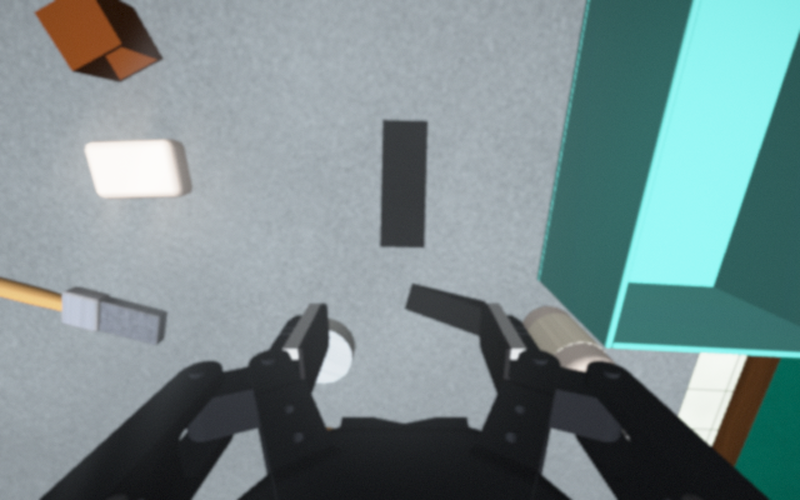

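Run:
```python
from h import *
w=dict(np.load("w18.npz")); f=lambda c,z: atz(w,(c[0]/1.25,c[1]/1.25),z)
n1,n2=f((383,121),.003),f((427,121.5),.003); k1,k2=f((381,246),.036),f((424,247),.036)
print(np.round([n1,n2,k1,k2],4)); n=(n1+n2)/2;k=(k1+k2)/2; d=(n-k)[:2]
print("len",np.linalg.norm(d),"wid",np.linalg.norm(n1-n2),np.linalg.norm(k1-k2),"yaw heading",np.degrees(np.arctan2(d[1],d[0])),"center",(n+k)/2)
print("bin",f((540,275),.0), "small", f((411,285),.0))
t=manip.snapshot("top"); print(atz(t,(347,135),0),atz(t,(346,58),0))
```

```text
[[ 0.581  -0.2311  0.003 ]
 [ 0.6244 -0.2292  0.003 ]
 [ 0.5856 -0.3499  0.036 ]
 [ 0.6283 -0.3485  0.036 ]]
len 0.11913939744613561 wid 0.043423218922712094 0.042747355947122714 yaw heading 92.02878924803414 center [ 0.60484512 -0.28967318  0.0195    ]
bin [ 0.76404247 -0.38426643  0.        ] small [ 0.6194284  -0.40461818  0.        ]
[ 0.763698   -0.09849237  0.        ] [ 1.03865010e+00 -9.53307900e-02  2.22044605e-16]
```

Run:
```python
from h import *
r=tool(92.0,0)
s=plan([.6064,-.333,.10],r); s=plan([.6064,-.333,.031],r,3,start=s)
```

```text
[[[-0.0018, -0.0008, 0.0492, 0, -0.1, 0.4],
 [-0.0016, -0.0008, 0.0492, -0.1, 0, 0.4],
 [-0.0017, -0.0009, 0.0492, 0, -0.1, 0.5]]]
[[[0, 0, 0.023, 0, 0, 0],
 [0, 0, 0.023, 0, 0, 0],
 [0, 0, 0.023, 0, 0, 0]]]
```

play_rows(
  steps=[
    [[-0.0017,-0.0008,0.0492,-0.1,-0.1,0.4],[-0.0017,-0.0008,0.0492,0,0,0.4],[-0.0017,-0.0008,0.0492,0,-0.1,0.4],[0,0,0.023,0,0,0],[0,0,0.023,0,0,0],[0,0,0.022,0,0,0],[0,0,0,0,0,0]],
  ],
)

```text
t: 44.8
tcp_pos: [0.6068, -0.3342, 0.0317]
tool_rot: [0.694, 0.72, -0.0, -0.0]
force: [0.3, -0.4, 1.0]
finger_gap: 0.781
```

play_rows(
  steps=[
    [[0,0,0,0,0,0],[0,0,0,0,0,0],[0,0,0,0,0,0],[0,0,0,0,0,0]],
  ],
  fingers=0,
  squeeze=45,
)

```text
t: 45.3
tcp_pos: [0.6087, -0.3361, 0.035]
tool_rot: [0.695, 0.719, 0.0, 0.003]
force: [0.0, -0.7, 5.7]
finger_gap: 0.506
```

Run:
```python
from h import *
st=manip.sense(); print(st["t"],st["q"].round(3),st["tcp_pos"].round(4),st["tool_rot"].round(4),st["finger_gap"])
s=manip.snapshot("side");a=cv2.resize(s["img"][170:330,330:530],None,fx=3.7,fy=3.7,interpolation=cv2.INTER_CUBIC)[:,:,::-1]; cv2.imwrite("pics/s19.png",a)
```

```text
45.3 [-6.650e-01  8.890e-01  1.376e+00 -1.000e-03  8.710e-01 -6.990e-01] [ 0.6087 -0.3361  0.035 ] [0.6946 0.7194 0.     0.0031] 0.5061131321755465
```

View pics/s19.png

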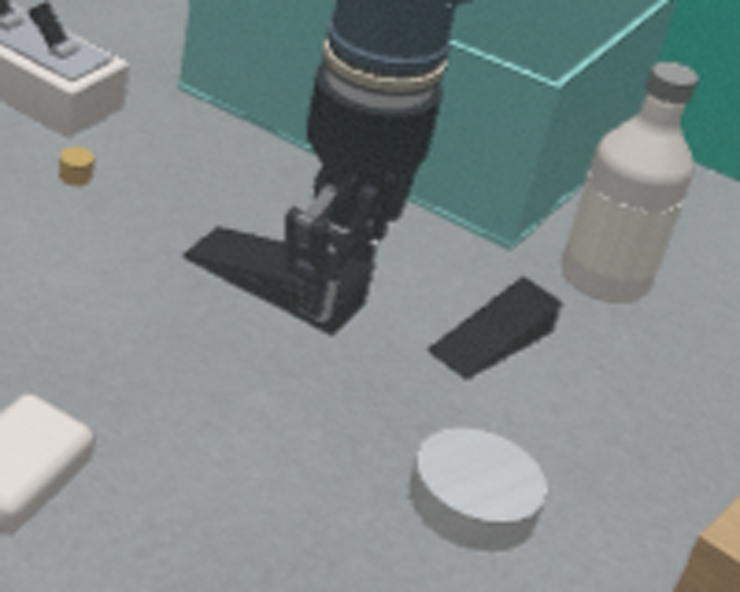

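Run:
```python
from h import *
w=dict(np.load("w1.npz")); print("tokens",atz(w,(289,220),.01))
st=manip.sense(); r=tool(93.2,0)
s=plan(st["tcp_pos"]+[0,0,.10],r); s=plan([.5073,-.1257-.02,.135],r,start=s)
```

```text
tokens [ 0.5981673  -0.11499256  0.01      ]
[[[-0.0002, 0.0002, -0.05, 0.1, 0.1, -0.6],
 [-0.0002, 0.0002, -0.05, 0.1, 0.2, -0.6]]]
[[[0.0489, -0.0226, 0, 0, 0, 0],
 [0.049, -0.0227, 0, 0, 0, 0],
 [0.0489, -0.0226, 0, 0, 0, 0],
 [0.049, -0.0227, 0, 0, 0, 0]]]
```

play_rows(
  steps=[
    [[0,0,-0.05,0.1,0.1,-0.6],[0,0,-0.05,0.1,0.2,-0.6],[0.049,-0.0226,0,0,0,0],[0.049,-0.0226,0,0,0,0],[0.049,-0.0226,0,0,0,0],[0.049,-0.0226,0,0,0,0],[0,0,0,0,0,0],[0,0,0,0,0,0]],
  ],
)

```text
t: 46.35
tcp_pos: [0.507, -0.1448, 0.1343]
tool_rot: [0.687, 0.727, 0.001, -0.001]
force: [-0.3, -0.8, -0.9]
finger_gap: 0.503
```

Run:
```python
from h import *
st=manip.sense(); print(st["t"],st["q"].round(3),st["tcp_pos"].round(4),st["tool_rot"].round(4),st["finger_gap"])
w=manip.snapshot("wrist"); cv2.imwrite("pics/w20.png",cv2.resize(w["img"],None,fx=1.25,fy=1.25,interpolation=cv2.INTER_CUBIC)[:,:,::-1])
np.savez("w20.npz",**{k:np.array(w[k]) for k in ["img","K","world_from_camera"]})
```

```text
46.35 [-0.491  0.581  1.785  0.002  0.777 -0.549] [ 0.507  -0.1448  0.1343] [ 6.868e-01  7.268e-01  5.000e-04 -8.000e-04] 0.5030886274990878
```

View pics/w20.png

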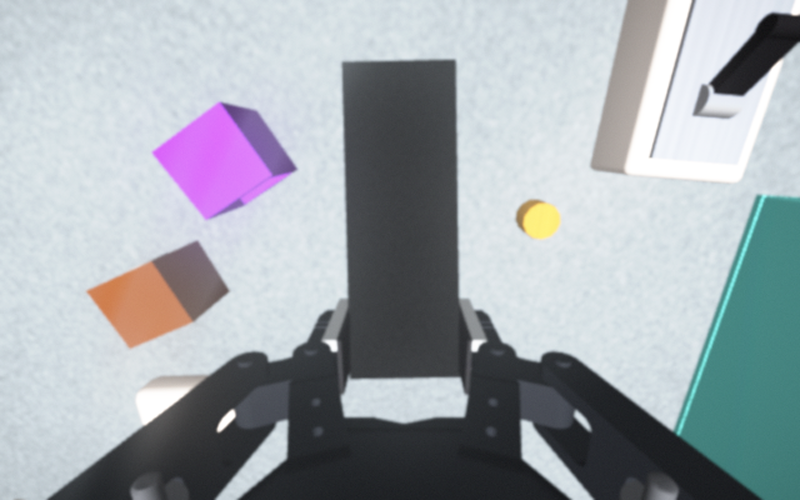

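Run:
```python
from h import *
w=dict(np.load("w20.npz")); st=manip.sense(); z=st["tcp_pos"][2]-.035
f=lambda c,z: atz(w,(c[0]/1.25,c[1]/1.25),z)
n=(f((343,62),z+.004)+f((456,61),z+.004))/2; k=(f((350,377),z+.036)+f((459,377),z+.036))/2
print(n,k,np.linalg.norm(f((343,62),z+.004)-f((456,61),z+.004)),np.linalg.norm((n-k)[:2]),np.degrees(np.arctan2(*(n-k)[[1,0]])), n-st["tcp_pos"])
```

```text
[ 0.49872987 -0.03831941  0.10332902] [ 0.507519   -0.15865881  0.13532902] 0.04412584832822557 0.12065993766433102 94.17724886552901 [-0.00872922  0.10713793 -0.031     ]
```

play_rows(
  steps=[
    [[0.007,0,0.03,0,0,1.0],[0.007,0,0.03,0,0,0],[0.007,0,0.025,0,0,0],[0.006,0,0.007,0,0,0],[0,0,0,0,0,0],[0,0,0,0,0,0]],
  ],
)

```text
t: 47.15
tcp_pos: [0.5061, -0.1181, 0.0431]
tool_rot: [0.693, 0.72, 0.001, -0.0]
force: [1.0, 0.1, -1.5]
finger_gap: 0.505
```

Run:
```python
from h import *
st=manip.sense(); print(st["t"],st["q"].round(3),st["tcp_pos"].round(4),st["tool_rot"].round(4),st["force"].round(1))
w=manip.snapshot("wrist"); cv2.imwrite("pics/w21.png",cv2.resize(w["img"],None,fx=1.25,fy=1.25,interpolation=cv2.INTER_CUBIC)[:,:,::-1])
np.savez("w21.npz",**{k:np.array(w[k]) for k in ["img","K","world_from_camera"]})
s=manip.snapshot("side");a=cv2.resize(s["img"][150:290,220:400],None,fx=4,fy=4,interpolation=cv2.INTER_CUBIC)[:,:,::-1]; cv2.imwrite("pics/s21.png",a)
```

```text
47.15 [-0.445  0.742  1.842  0.003  0.557 -0.486] [ 0.5061 -0.1181  0.0431] [ 6.935e-01  7.205e-01  8.000e-04 -3.000e-04] [ 1.   0.1 -1.5]
```

View pics/w21.png

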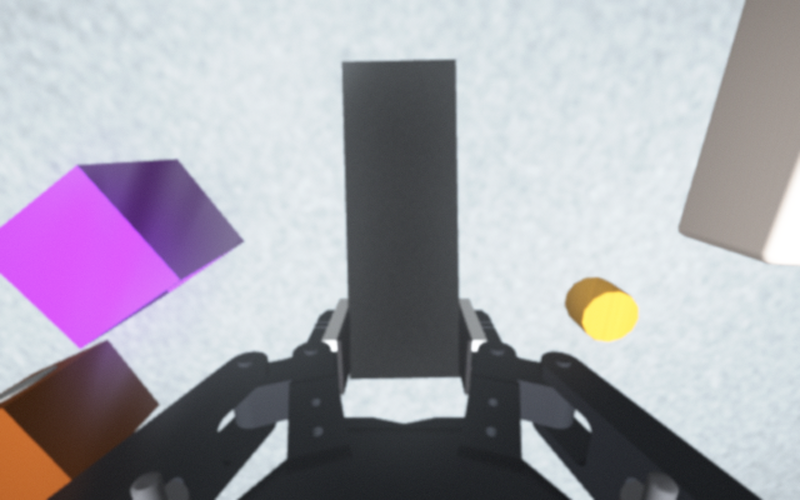

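View pics/s21.png

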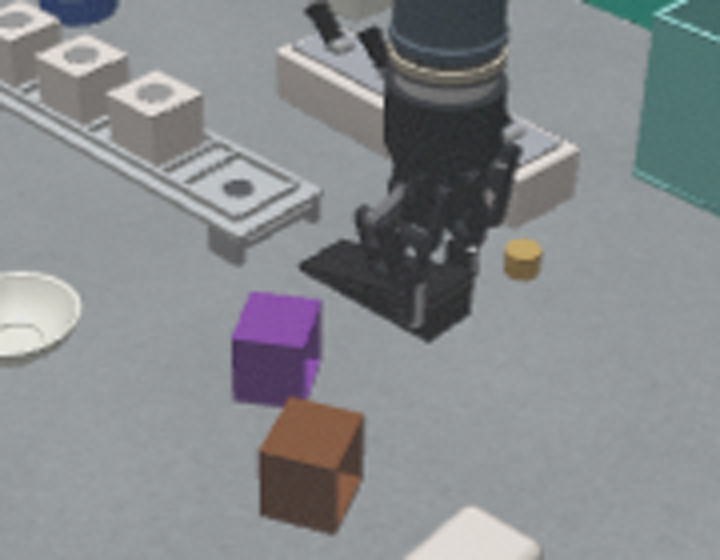

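play_rows(
  steps=[
    [[0,0,0.003,0,0,0],[0,0,0.0025,0,0,0],[0,0,0.001,0,0,0],[0,0,0,0,0,0]],
  ],
)

```text
t: 47.75
tcp_pos: [0.5051, -0.1173, 0.0356]
tool_rot: [0.693, 0.721, 0.0, -0.002]
force: [1.0, -0.1, -1.2]
finger_gap: 0.507
```

play_rows(
  steps=[
    [[0,0,0.0015,0,0,0],[0,0,0,0,0,0]],
  ],
)

```text
t: 48.0
tcp_pos: [0.5052, -0.1173, 0.035]
tool_rot: [0.693, 0.721, 0.001, -0.001]
force: [-0.7, 0.4, 5.8]
finger_gap: 0.504
```

play_rows(
  steps=[
    [[0.009,0.0005,-0.0005,0,0,0],[0.009,0.0005,0,0,0,0],[0.009,0.0003,0,0,0,0],[0.009,-0.0001,0,0,0,0],[0.009,-0.0001,0,0,0,0],[0.009,-0.0001,0,0,0,0],[0,0,0,0,0,0]],
  ],
)

```text
t: 48.88
tcp_pos: [0.5038, -0.0621, 0.035]
tool_rot: [0.693, 0.721, 0.001, -0.002]
force: [1.1, 2.3, 3.8]
finger_gap: 0.506
```

Run:
```python
from h import *
st=manip.sense(); print(st["t"],st["tcp_pos"].round(4),st["tool_rot"].round(4),st["force"].round(1))
s=manip.snapshot("side");a=cv2.resize(s["img"][150:260,220:370],None,fx=5,fy=5,interpolation=cv2.INTER_CUBIC)[:,:,::-1]; cv2.imwrite("pics/s22.png",a)
```

```text
48.875 [ 0.5038 -0.0621  0.035 ] [ 6.931e-01  7.208e-01  6.000e-04 -1.900e-03] [1.1 2.3 3.8]
```

View pics/s22.png

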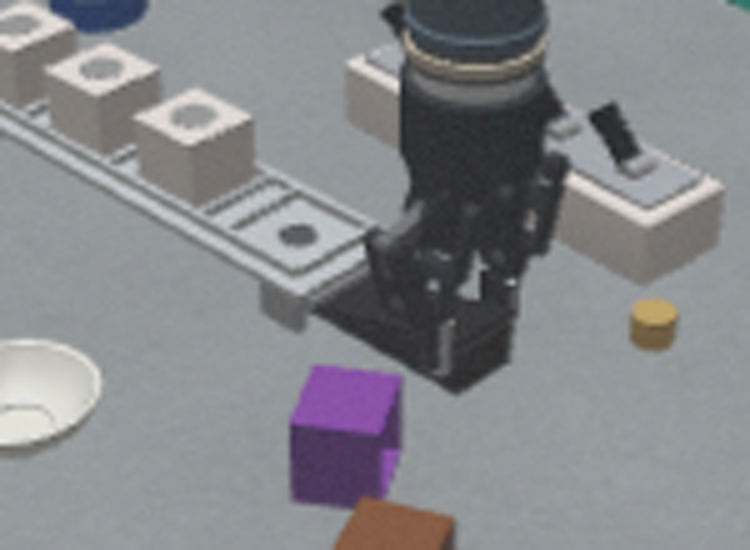

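play_rows(
  steps=[
    [[0.005,-0.0001,0,0,0,0],[0.005,-0.0001,0,0,0,0],[0.005,-0.0001,0,0,0,0],[0.005,-0.0001,0,0,0,0],[0.005,-0.0001,0,0,0,0],[0,0,0,0,0,0]],
  ],
)

```text
t: 49.68
tcp_pos: [0.5034, -0.0388, 0.035]
tool_rot: [0.693, 0.721, 0.001, -0.0]
force: [1.8, -3.7, 1.4]
finger_gap: 0.505
```

play_rows(
  steps=[
    [[0.005,-0.0001,0,0,0,0],[0.005,-0.0001,0,0,0,0],[0.005,-0.0001,0,0,0,0],[0,0,0,0,0,0]],
  ],
)

```text
t: 50.18
tcp_pos: [0.5022, -0.0236, 0.035]
tool_rot: [0.693, 0.721, 0.001, -0.001]
force: [1.2, -2.7, 0.0]
finger_gap: 0.507
```

play_rows(
  steps=[
    [[0.004,-0.0001,0,0,0,0],[0.004,-0.0001,0,0,0,0],[0.003,0,0,0,0,0],[0,0,0,0,0,0]],
  ],
)

```text
t: 50.68
tcp_pos: [0.5013, -0.0126, 0.035]
tool_rot: [0.693, 0.721, 0.0, -0.001]
force: [1.3, -2.6, 0.6]
finger_gap: 0.501
```

Run:
```python
from h import *
st=manip.sense(); print(st["t"],st["tcp_pos"].round(4),st["tool_rot"].round(4),st["force"].round(1))
s=manip.snapshot("side");a=cv2.resize(s["img"][150:260,220:370],None,fx=5,fy=5,interpolation=cv2.INTER_CUBIC)[:,:,::-1]; cv2.imwrite("pics/s23.png",a)
```

```text
50.675 [ 0.5013 -0.0126  0.035 ] [ 6.933e-01  7.206e-01  5.000e-04 -1.200e-03] [ 1.3 -2.6  0.6]
```

View pics/s23.png

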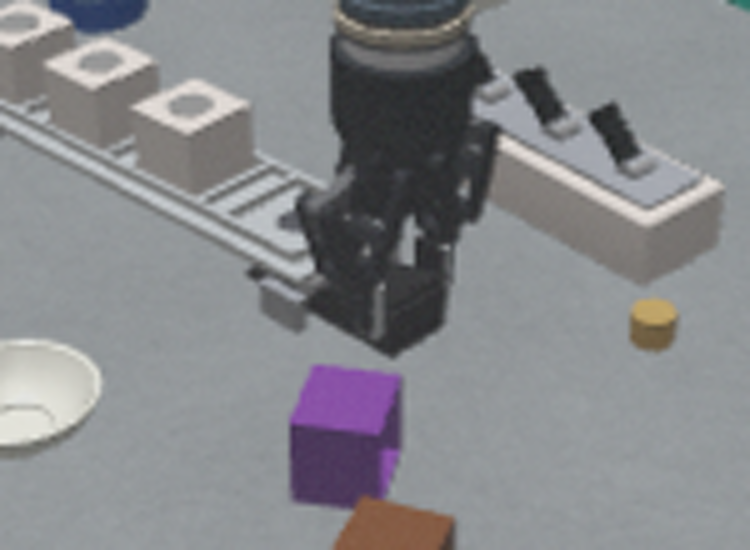

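play_rows(
  steps=[
    [[0.002,0,0,0,0,0],[0.002,0,0,0,0,0],[0,0,0,0,0,0]],
  ],
)

```text
t: 51.1
tcp_pos: [0.501, -0.0087, 0.035]
tool_rot: [0.693, 0.721, 0.0, -0.001]
force: [0.3, -5.3, 1.3]
finger_gap: 0.503
```

play_rows(
  steps=[
    [[0.0015,0,0,0,0,0],[0.001,0,0,0,0,0],[0,0,0,0,0,0]],
  ],
)

```text
t: 51.48
tcp_pos: [0.5011, -0.0082, 0.035]
tool_rot: [0.693, 0.721, -0.0, -0.0]
force: [-0.7, -14.7, -0.5]
finger_gap: 0.503
```

play_rows(
  steps=[
    [[0.002,0,0,0,0,0],[0.0015,0,0,0,0,0],[0,0,0,0,0,0],[0,0,0,0,0,0]],
  ],
)

```text
t: 51.98
tcp_pos: [0.5014, -0.0075, 0.035]
tool_rot: [0.692, 0.722, -0.001, 0.001]
force: [-3.8, -28.3, -1.2]
finger_gap: 0.504
```

play_rows(
  steps=[
    [[0,0,0,0,0,0],[0,0,0,0,0,0],[0,0,0,0,0,0],[0,0,0,0,0,0]],
  ],
  fingers=0.7,
)

```text
t: 52.48
tcp_pos: [0.5003, -0.0017, 0.035]
tool_rot: [0.693, 0.721, 0.0, -0.002]
force: [0.8, 0.0, 0.2]
finger_gap: 0.7
```

Run:
```python
from h import *
st=manip.sense(); print(st["t"],st["tcp_pos"].round(4),st["tool_rot"].round(4),st["force"].round(1),st["finger_gap"])
s=manip.snapshot("side");a=cv2.resize(s["img"][150:260,220:370],None,fx=5,fy=5,interpolation=cv2.INTER_CUBIC)[:,:,::-1]; cv2.imwrite("pics/s24.png",a)
```

```text
52.475 [ 0.5003 -0.0017  0.035 ] [ 6.931e-01  7.208e-01  3.000e-04 -1.800e-03] [0.8 0.  0.2] 0.7001816802578453
```

View pics/s24.png

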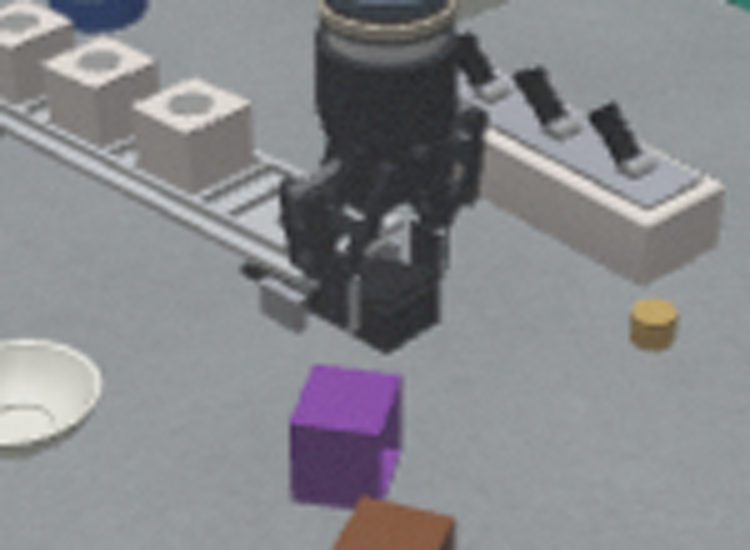

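play_rows(
  steps=[
    [[-0.003,0,-0.01,0,0,0],[0,0,-0.03,0,0,0],[0,0,-0.05,0,0,0],[0,0,-0.05,0,0,0],[0,0,-0.05,0,0,0],[-0.05,0,0,0,0,0],[-0.05,0,0,0,0,0],[-0.05,0,0,0,0,0],[0,0,0,0,0,0],[0,0,0,0,0,0]],
  ],
)

```text
t: 53.78
tcp_pos: [0.5062, -0.1555, 0.2249]
tool_rot: [0.694, 0.72, 0.001, -0.002]
force: [0.3, 0.4, -0.6]
finger_gap: 0.7
```

Run:
```python
from h import *
st=manip.sense(); print(st["t"],st["tcp_pos"].round(4),st["force"].round(1),st["finger_gap"])
s=manip.snapshot("side");a=cv2.resize(s["img"][130:260,200:380],None,fx=4.4,fy=4.4,interpolation=cv2.INTER_CUBIC)[:,:,::-1]; cv2.imwrite("pics/s25.png",a)
t=manip.snapshot("top");cv2.imwrite("pics/t25.png",cv2.resize(t["img"][130:290,190:490],None,fx=2.66,fy=2.66,interpolation=cv2.INTER_CUBIC)[:,:,::-1])
# tray free-end near corner height check from flat vs now (tray corner top, side view)
print(proj(s,[[.4573,.0305,.035],[.4573,.0305,.047]]).round(1))
```

```text
53.775 [ 0.5062 -0.1555  0.2249] [ 0.3  0.4 -0.6] 0.7003667735623325
[[278.2 205.3]
 [278.1 201.7]]
```

View pics/s25.png

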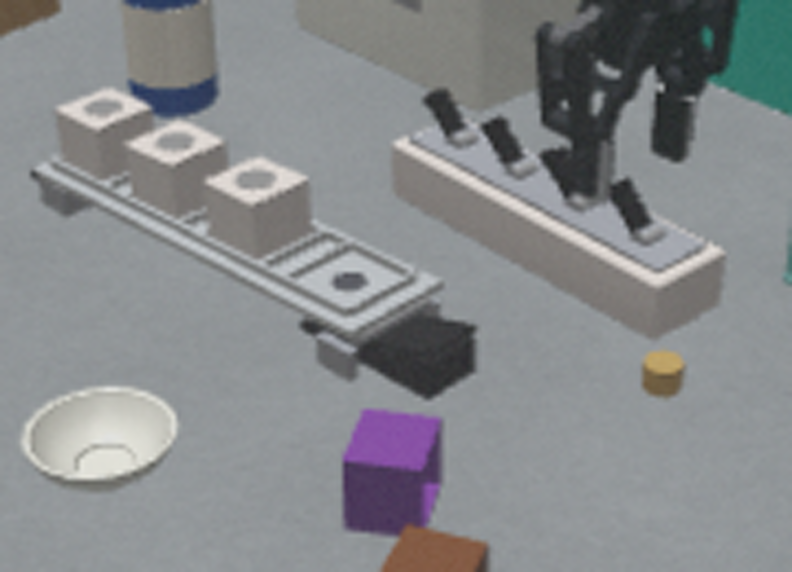

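View pics/t25.png

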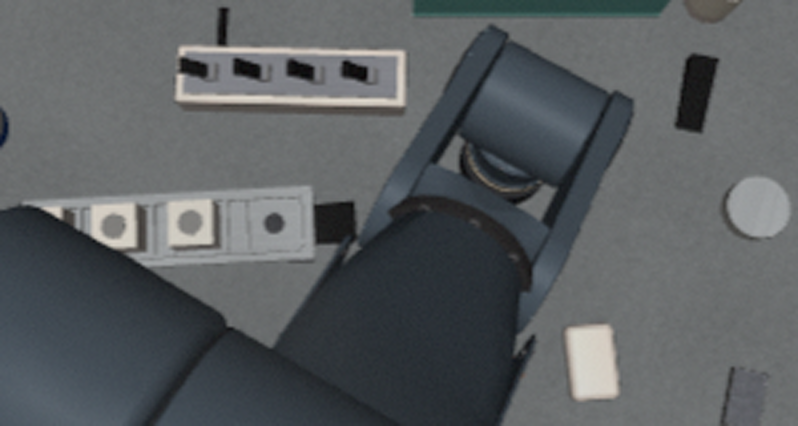

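The tray is raised: pocket 1's hole sits about 3 px higher in the side view, which is roughly 10 mm. The wedge sits square under the bar and the gripper is clear. I'll take one more look to check it holds, then hand in.

play_rows(
  steps=[
    [[-0.05,0,0,0,0,0],[-0.05,0,-0.02,0,0,0],[0,0,0,0,0,0],[0,0,0,0,0,0],[0,0,0,0,0,0]],
  ],
)

```text
t: 54.5
tcp_pos: [0.5102, -0.2536, 0.2438]
tool_rot: [0.693, 0.721, 0.0, -0.003]
force: [0.2, -0.4, -0.4]
finger_gap: 0.7
```

Run:
```python
from h import *
t=manip.snapshot("top");s=manip.snapshot("side")
a=cv2.resize(t["img"][130:290,190:490],None,fx=2.66,fy=2.66,interpolation=cv2.INTER_CUBIC)[:,:,::-1]
cv2.imwrite("pics/t26.png",a)
a=cv2.resize(s["img"][150:230,200:320],None,fx=6.6,fy=6.6,interpolation=cv2.INTER_CUBIC)[:,:,::-1]; cv2.imwrite("pics/s26.png",a)
```

```text
(no output)
```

View pics/t26.png

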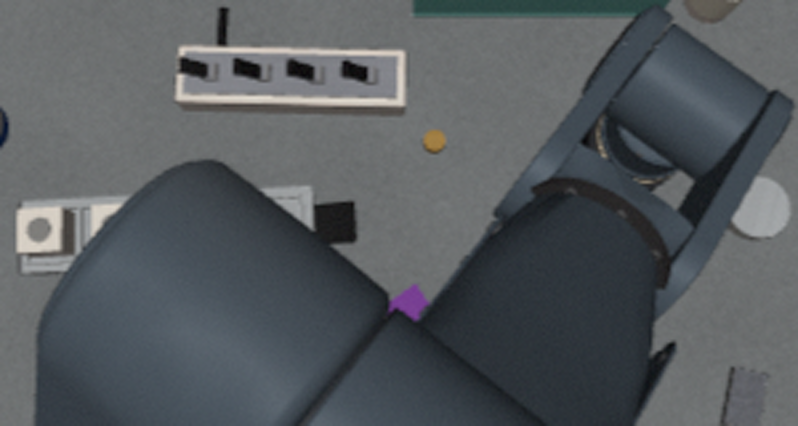

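View pics/s26.png

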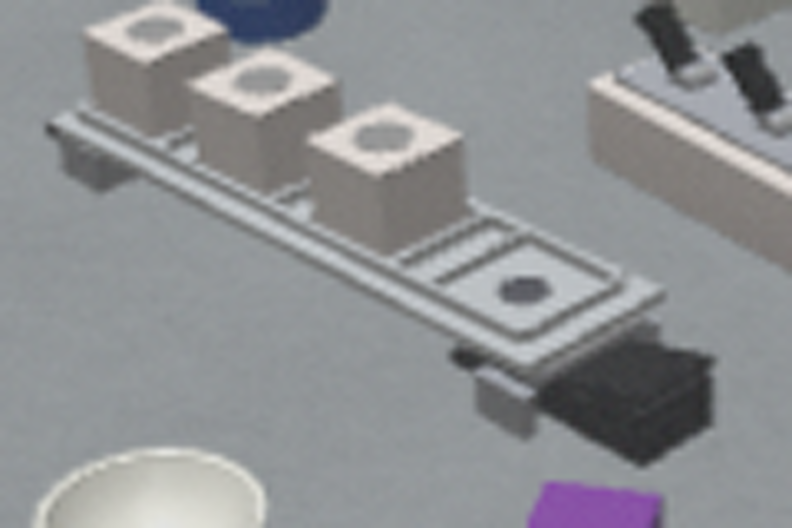

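The tray is still held up, with its free end clear of the feet at (500,365). The three cups are upright in pockets 2 to 4 and the levers are off, so I'm handing in.

```bash
python3 -c "
from station import manip
print(manip.sign_off())"
```

```text
the job is handed in; nothing more can be done
None
```

The job is done and was handed in at about 54.5 s of the 210 s allowed.

- **Switches:** I swept the closed fingertip once along the box, about 31 to 33 mm above its top. All four levers lean to +y in every later picture. From the top view they look about 44° past upright, so well over but not pressed fully down.
- **Cups:** Three white cups were on the counter. The two lying ones were tipped upright into pockets 2 and 3, and the standing one went into pocket 4. All three stand rim down with their marks up. Pocket 1 is empty.
- **Wedge:** I pushed the larger wedge nose first under the tray's free end. At about 67 mm in, the push rose steeply to about 28 N, and I let go there.
- **Last checks:** The tray stayed up after release. Pocket 1's hole sits about 3 px higher in the side view, which is roughly 10 mm and agrees with the stop. I had no direct reading of the tray's hinge or the levers. The gripper touches nothing. In the last pictures the brown cup and the soap were hidden by the arm or out of frame. The purple cup, the tokens and the tin look unmoved where they show.
- **Disagreements:** The top camera placed the pockets about 5 to 7 mm lower in y than the wrist camera did. I used the wrist values, and the cups seated on them. An early trial of a forward tilt ran joint 6 to its limit, so I changed the way the cups were placed.

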